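# Open the combination-locked saffron box

### The arm

A 6-joint arm with a two-finger parallel gripper is mounted at the origin on a cart in front of the work surface, level with it; the furniture and walls round the work are solid. World frame = base frame: x ahead of the robot, y to its left, z up, the work surface at z = 0. Lengths are in m, angles in rad, forces in N, time in s.
With the tool pointing down it reaches from about 0.3 to 0.875 m from the base axis. Payload 6.4 kg.
Tool frame: the origin (TCP) lies between the finger pads; the fingertips stand 11 mm ahead of it and the grasp point (between the pads) lies 8 mm behind it (ctrl.tcp_to_tips is the y of the fingertips in the tool frame, in m); y points along the fingers, x is the direction in which the jaws open and shut, and the axes are right-handed (so a half turn about y gives the same grasp; the last joint's range is limited). The gripper opens to 85 mm and grips with 20 to 120 N. Pads are 22 mm wide; open, the fingers measure 114 mm over their backs; the gripper's body (76 mm by 85 mm) begins 54 mm behind the grasp point. The pads swing forward as they close: fully open they stand 13 mm farther back than shut.
Start: joints at [1.059, 0.181, 1.607, -0, 1.354, -0.206], TCP at [0.173, 0.548, 0.242] pointing down, gripper open.
Joint ranges: [-2.99, 2.99], [-0.89, 2.07], [0.3, 2.58], [-1.14, 4.28], [0, 2.63], [-3.12, 3.12]. Speed limits (rad/s): [2.57, 2.57, 3.01, 3.14, 3.14, 3.14].

### API

Orientations are given as a unit quaternion [w, x, y, z].
In Python, from bench import ctrl gives the robot as it stands.
- The arm moves only by the tool apply_moves, never from a script. Its argument "plan" is text: rows parted by semicolons, each of 7 numbers parted by spaces: the shift along the tool's x, y, z each as a share of 0.05 m, from -1 to 1, then the turn, a rotation vector about the tool's x, y, z each as a share of 0.12 rad, from -1 to 1, then the opening, from 0 (shut) to 1 (fully open). In form: dx dy dz wx wy wz claw; .... A call has exactly 5 rows; each row shifts and turns the commanded pose from where the row before left it, along the tool's axes as they then stand; what a row does not reach is not made up. A row lasts 1/10 s, in which the tool goes at most 50 mm and 8.59 degrees, less where a joint would pass 70% of its speed; a pose out of reach is approached as far as the arm can. A call with a number of a shift or a turn outside -1 to 1 is refused whole. A call with a gripper value outside its range is refused whole. The fingers move at their own pace and stop on an object; the grip force is fixed at half the most. Time passes only in rows, so rows that do not move let the fingers close, or fill a call up. It gives the time, the measured TCP pose, the force and the opening at its end, in the units of the state.
- ctrl.get_obs(): the state, without advancing time (a new reading comes with each control period).
- ctrl.camera(name): name is "scene" or "side" or "wrist"; returns the picture (420x560x3 uint8, red, green, blue); there is no depth.
- ctrl.get_calibration(name): a dict with "intrinsics" (3x3 intrinsics, pixels), "R" (3x3) and "t" (3): a world point X has camera coordinates R X + t. Camera axes: x right, y down, z forward; pixel columns grow to the right and rows downward; lengths in m; the calibration is good to about 2 mm. A picture is of the moment at which its call begins: read the wrist's pose just before it. get_calibration takes no time and is no camera call; for the wrist camera it gives the pose at the moment of the call.
- ctrl.hand_in(): hands the job in, once; it reports no verdict.
Trained networks look in the newest picture that a camera, given by its name, has taken for a name from the list of things; names that differ only in an ending like _2 or _b are one class to them, and where a whole thing is asked for, a point or a joint stands for the part that bears it (a point fixed in the world has none). Each returns a list of dicts, best first, with "score" (0 to 1); they miss things now and then, are a little off and sometimes report something else, mostly with a low value. They report only what shows in the picture. A call takes as long as a camera call.
- ctrl.recognise(camera, target): "point" ([x, y, z] in m, in world coordinates, good to about 4 mm: the middle of the surface that is visible of it).
The state is a dict: "time_s": time; "q": joint angles; "dq": joint speeds; "joint_efforts": joint torques, N m; "eef_pos": TCP position; "eef_rot": TCP orientation; "wrist_force": force on the tool from outside, world axes, zero at the start; "torque": the same for the moment, N m; "opening": opening from 0.0 (shut) to 1.0 (fully open).
Only numpy, scipy, OpenCV 4.12 (cv2) and the standard library are available. Lean on these libraries where they do the work, as an engineer would, in place of code of your own. Each camera call takes 0.05 s, during which the arm holds its last target.

### The job

Unlock the saffron strong box and open it: turn the left dial to four dots and the right dial to two dots, then slide the lid by its black handle all the way to the left. The lock is worn, so each catch drops in somewhere up to about 20 degrees before or after its dots: feel for it, stop turning as soon as the dial is caught, and never force a dial or a lid that is still locked. Leave the tin, the cup and the timer beside the box where they are, and let go at the end.

Things in the scene. Friction and masses are not known exactly. Their poses are not given: they have to be found in the camera images.
- case: The strong box, fixed to the worktop: x -100 to +90 mm, y +-130 mm, 55 mm high. Origin on its underside. x points away from the robot, y to the left, z up. Dark front strip with two dials, each in an arc of white dot groups; bright rear with the sliding lid at the right over a recess and a flat deck at the left. (A post of the room stands at world x 0.27, y -0.34 m.)
- left_dial: Orange grip bar of the left dial: 46 mm long (along x), 14 mm wide (y), 30 mm high (61 to 91 mm above the box's underside), on a black disc 60 mm across. Origin on the dial's upright axis, 80 mm above the underside, at case x -55, y +68 mm. The white line marks the pointer end, +x; z is up. Turn it clockwise (seen from above) by 0.35 to 1.45 rad in all, until the catch falls in: code four dots.
- right_dial: Orange grip bar of the right dial: 46 mm long (along x), 14 mm wide (y), 30 mm high (61 to 91 mm above the box's underside), on a black disc 60 mm across. Origin on the dial's upright axis, 80 mm above the underside, at case x -55, y -68 mm. The white line marks the pointer end, +x; z is up. Turn it counter-clockwise (seen from above) by 0.35 to 1.45 rad in all, until the catch falls in: code two dots.
- left_angle (a joint): Pointer angle (rad) of the left dial, counter-clockwise from above; 0 = along the case's +x. Dot groups: +1.6 one, +0.8 two, 0 three, -0.8 four, -1.6 five dots. Starts at -0.1 to 0.3. Drags steadily at about 0.4 N m; once caught, it has about 0.04 rad play each way, then a springy stop, 10 N m per rad. Forcing it over 0.35 N m beyond the drag breaks it.
- right_angle (a joint): Pointer angle (rad) of the right dial, counter-clockwise from above; 0 = along the case's +x. Dot groups: +1.6 one, +0.8 two, 0 three, -0.8 four, -1.6 five dots. Starts at -0.3 to 0.1. Drags steadily at about 0.4 N m; once caught, it has about 0.04 rad play each way, then a springy stop, 10 N m per rad. Forcing it over 0.35 N m beyond the drag breaks it.
- left_catch: Seat of the left dial's hidden spring catch, inside the box on the dial's axis, 30 mm up. The catch presses (6 N) on the dial's cam (radius 24 mm), drops 8.5 mm into its one gate and is then clear of the lid. The gate comes up within 0.35 rad either side of the code dots. A red 4 mm pin in the black slot between dial and lid then jumps 8.5 mm towards the dial.
- right_catch: Seat of the right dial's hidden spring catch, inside the box on the dial's axis, 30 mm up. The catch presses (6 N) on the dial's cam (radius 24 mm), drops 8.5 mm into its one gate and is then clear of the lid. The gate comes up within 0.35 rad either side of the code dots. A red 4 mm pin in the black slot between dial and lid then jumps 8.5 mm towards the dial.
- lid_slide (a joint): Travel (m) of the lid along the case's +y (to the left): 0 shut, 0.095 fully open at its stop. Slides with about 1.5 N of friction once both catches have dropped; until then it stops dead after 2 mm (over 25 N on it there is forcing).
- lid: Origin at the centre of the lid's black handle, a bar 42 mm long (along the case's x), 14 mm wide (along y, the sliding direction) and 30 mm high (62 to 92 mm above the box's underside; this point at 77 mm). Shut, it lies at x = 43.5 mm, y = -65 mm of the case. It moves with the lid.
- spice_tin: Bystander: white spice shaker with a pale cap, 55 mm across, 94 mm high, standing left of the box. Origin at the centre of its underside.
- sauce_cup: Bystander: small steel sauce cup, 65 mm across, 42 mm high, standing right of the box. Origin at the centre of its underside.
- timer: Bystander: red and white kitchen timer, 66 mm across, 42 mm high, standing left of the box beyond the spice shaker. Origin at the centre of its underside.

How it is judged:
By the outcome, as a careful person would: the job done as asked, in the order asked, and still so for the second after the job is handed in, with the robot touching nothing.
It also fails if it takes over 72 s, if anything falls off the work surface, if the arm or the gripper's body presses on something with over 40 N, if the wrist force passes 120 N, or if a joint passes its speed limit or range.

## Working session

There is one attempt and no reset: what is moved stays moved. The work goes in short steps, Python scripts to look and compute and a tool call to move; the robot and the scene stay as the last step left them, time stands still between calls to the robot, and variables do not carry over. Pictures are saved under pics/ and viewed, and the job is handed in when it is done.

Besides the shell and the picture viewer there is one more tool, called after ">>>" in YAML: its name, and indented under it one key for each argument. apply_moves: Moves the arm, as the interface text tells. Shift numbers are shares of 0.05 m and turn numbers shares of 0.12 rad, none past 1 either way. Its arguments: {"type":"object","properties":{"plan":{"type":"string"}},"required":["plan"]}

```bash
ls; mkdir -p pics; python3 - <<'E'
from bench import ctrl
import cv2
o=ctrl.get_obs()
for k,v in o.items(): print(k,v)
print(ctrl.tcp_to_tips)
for c in ["scene","side","wrist"]:
    im=ctrl.camera(c); cv2.imwrite(f"pics/a_{c}.png",im[:,:,::-1])
    K=ctrl.get_calibration(c); print(c,K)
    for n in ["left_dial","right_dial","lid","case","spice_tin","sauce_cup","timer","left_angle","left_catch"]:
        try: print(n,ctrl.recognise(c,n)[:2])
        except Exception as e: print(n,e)
E
```

```text
pics
time_s 0.0
q [ 1.05869659e+00  1.81533847e-01  1.60799062e+00 -2.48940330e-06
  1.35381050e+00 -2.06303716e-01]
dq [ 2.45819196e-05  1.08940681e-03  1.17906255e-03 -1.60668298e-03
  1.59895451e-03  2.07009288e-03]
joint_efforts [ 6.96326770e-04 -4.44879341e+01 -3.51337945e+01 -1.63883615e-04
  9.13036958e-03  4.43673139e-05]
eef_pos [0.17282688 0.54785859 0.24139659]
eef_rot [-0.57006264  0.57057353  0.4174549  -0.41857598]
wrist_force [-0.18192885 -0.06973697  0.39822711]
torque [ 0.00720349  0.00982777 -0.02514665]
opening 0.9983258420726012
0.011
scene {'intrinsics': array([[473.1062252 ,   0.        , 278.23638614],
       [  0.        , 473.1062252 , 209.25531918],
       [  0.        ,   0.        ,   1.        ]]), 'R': array([[ 0.53030459, -0.84767994,  0.01468902],
       [-0.52861206, -0.34414367, -0.77597321],
       [ 0.66283205,  0.40373736, -0.63059481]]), 't': array([-0.1595169 ,  0.39963862,  0.72771636])}
left_dial [{'point': [0.5368, 0.0737, 0.0588], 'score': 0.59}, {'point': [0.5094, 0.1535, 0.084], 'score': 0.48}]
right_dial [{'point': [0.5086, 0.0173, 0.0863
[... 1215 characters left out ...]
18, 0.0183], 'score': 0.76}, {'point': [0.5219, 0.02, 0.0658], 'score': 0.19}]
timer [{'point': [0.5719, 0.4036, 0.0264], 'score': 0.44}]
left_angle [{'point': [0.5223, 0.1493, 0.0693], 'score': 0.55}]
left_catch []
wrist {'intrinsics': array([[340.20893758,   0.        , 286.57297674],
       [  0.        , 340.20893758, 208.16962999],
       [  0.        ,   0.        ,   1.        ]]), 'R': array([[ 0.30095548,  0.95363768,  0.00098691],
       [ 0.91794878, -0.28997269,  0.27071363],
       [ 0.2584489 , -0.08056681, -0.96265942]]), 't': array([-0.57497122, -0.03446129,  0.37915973])}
left_dial []
right_dial []
lid []
case []
spice_tin []
sauce_cup []
timer []
left_angle []
left_catch []
```

```bash
python3 - <<'E'
import cv2,numpy as np
a=cv2.imread("pics/a_scene.png");b=cv2.imread("pics/a_side.png")
cv2.imwrite("pics/a_scene2.png",cv2.resize(a,(800,600),interpolation=cv2.INTER_CUBIC))
E
```

```text
(no output)
```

View pics/a_scene.png

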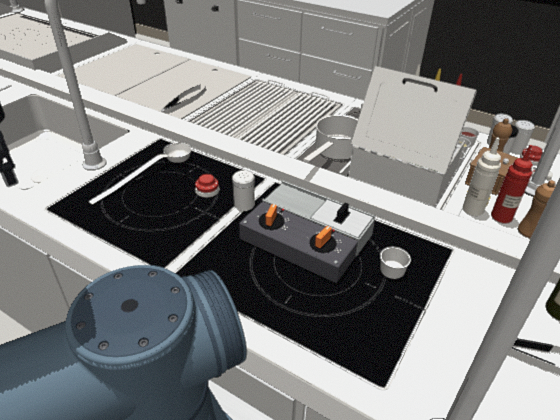

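View pics/a_side.png

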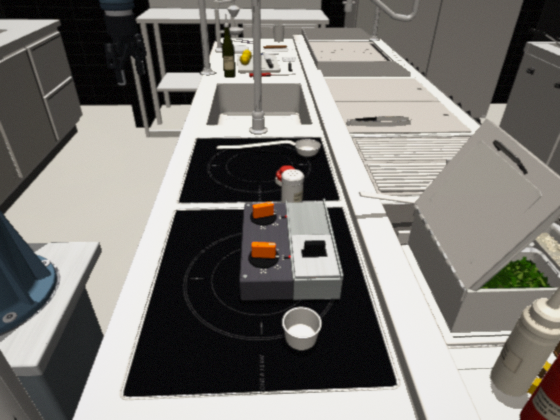

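View pics/a_wrist.png

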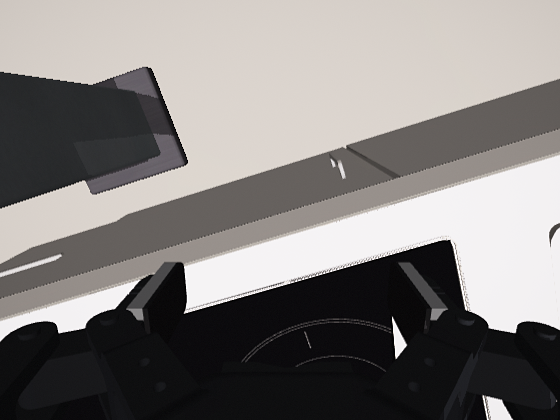

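The scene view shows the box at about (250–370, 190–275), with dials at (271,215) and (324,237) and the lid handle at (343,212). The tin is at (243,190), the timer at (207,185) and the cup at (395,262). The side view agrees: dials at (263,211) and (264,250), handle at (314,247). The wrist camera doesn't see the box yet. Next I'll write a planning helper.

```bash
cat > h.py <<'E'
from bench import ctrl
import numpy as np, cv2
from scipy.spatial.transform import Rotation as Rn
def Rq(q): return Rn.from_quat([q[1],q[2],q[3],q[0]])
def down(psi): # tool y down, tool x at angle psi in world xy
    x=np.array([np.cos(psi),np.sin(psi),0]);y=np.array([0,0,-1.]);z=np.cross(x,y)
    return Rn.from_matrix(np.c_[x,y,z])
def st():
    o=ctrl.get_obs(); R=Rq(o['eef_rot']); M=R.as_matrix()
    print("t %.2f pos %s psi %.4f tilt %.4f q %s F %s T %s op %.3f"%(o['time_s'],np.round(o['eef_pos'],4),np.arctan2(M[1,0],M[0,0]),np.arccos(-M[2,1]),np.round(o['q'],2),np.round(o['wrist_force'],2),np.round(o['torque'],3),o['opening']))
    return o
def plan(p,psi,n=None,claw=1.0):
    o=st(); R=Rq(o['eef_rot']); p0=o['eef_pos']; Rt=down(psi)
    w=(R.inv()*Rt).as_rotvec(); 
    d=R.inv().apply(np.array(p)-p0)
    m=max(np.linalg.norm(d)/.05,np.linalg.norm(w)/.12)
    n=n or int(np.ceil(m/5)*5)
    print(n,"rows; total d",np.round(d,4),"w",np.round(w,4))
    # per-row shift when turning simultaneously: integrate world-straight
    for i in range(n):
        Ri=R*Rn.from_rotvec(w*i/n); dd=Ri.inv().apply((np.array(p)-p0)/n)/.05
        print(" ".join("%.2f"%v for v in list(dd)+list(w/n/.12))+" %g;"%claw)
def snap(c,name,crop=None,scale=1):
    K=ctrl.get_calibration(c); im=ctrl.camera(c)[:,:,::-1].copy()
    i2=im
    if crop: x0,y0,x1,y1=crop; i2=im[y0:y1,x0:x1]
    if scale!=1: i2=cv2.resize(i2,None,fx=scale,fy=scale,interpolation=cv2.INTER_CUBIC)
    cv2.imwrite(f"pics/{name}.png",i2)
    return im,K
def plane(K,uv,z):
    r=K['R'].T@np.linalg.inv(K['intrinsics'])@np.array([uv[0],uv[1],1]); c=-K['R'].T@K['t']
    return c+r*(z-c[2])/r[2]
def proj(K,X):
    v=K['R']@np.array(X)+K['t']; v=K['intrinsics']@v; return v[:2]/v[2]
E
python3 - <<'E'
from h import *
o=st()
K=ctrl.get_calibration('wrist'); c=-K['R'].T@K['t']; R=Rq(o['eef_rot'])
print(R.as_matrix().round(3), "cam in tool",R.inv().apply(c-o['eef_pos']).round(3)," fwd in tool",R.inv().apply(K['R'][2]).round(3))
plan([.46,.15,.30],np.pi/2)
plan([.46,.15,.30],-np.pi/2)
E
```

```text
t 1.50 pos [0.1731 0.5483 0.2423] psi 1.2650 tilt 0.0001 q [ 1.06  0.18  1.61 -0.    1.35 -0.21] F [-0.17  0.64  0.03] T [-0.05   0.006 -0.   ] op 0.999
[[ 0.301  0.    -0.954]
 [ 0.954  0.     0.301]
 [ 0.    -1.    -0.   ]] cam in tool [-0.    -0.133  0.07 ]  fwd in tool [ 0.001  0.963 -0.271]
t 1.50 pos [0.1731 0.5483 0.2423] psi 1.2650 tilt 0.0001 q [ 1.06  0.18  1.61 -0.    1.35 -0.21] F [-0.17  0.64  0.03] T [-0.05   0.006 -0.   ] op 0.999
10 rows; total d [-0.2935 -0.0577 -0.3935] w [ 0.     -0.3058  0.    ]
-0.59 -0.12 -0.79 0.00 -0.25 0.00 1;
-0.61 -0.12 -0.77 0.00 -0.25 0.00 1;
-0.63 -0.12 -0.75 0.00 -0.25 0.00 1;
-0.66 -0.12 -0.73 0.00 -0.25 0.00 1;
-0.68 -0.12 -0.71 0.00 -0.25 0.00 1;
-0.70 -0.12 -0.69 0.00 -0.25 0.00 1;
-0.72 -0.12 -0.67 0.00 -0.25 0.00 1;
-0.74 -0.12 -0.64 0.00 -0.25 0.00 1;
-0.76 -0.12 -0.62 0.00 -0.25 0.00 1;
-0.78 -0.12 -0.60 0.00 -0.25 0.00 1;
t 1.50 pos [0.1731 0.5483 0.2423] psi 1.2650 tilt 0.0001 q [ 1.06  0.18  1.61 -0.    1.35 -0.21] F [-0.17  0.64  0.03] T [-0.05   0.006 -0.   ] op 0.999
25 rows; total d [-0.2935 -0.0577 -0.3935] w [-0.0000e+0
[... 227 characters left out ...]
39 -0.00 0.95 0.00 1;
0.02 -0.05 -0.39 -0.00 0.95 0.00 1;
0.06 -0.05 -0.39 -0.00 0.95 0.00 1;
0.10 -0.05 -0.38 -0.00 0.95 0.00 1;
0.15 -0.05 -0.36 -0.00 0.95 0.00 1;
0.19 -0.05 -0.35 -0.00 0.95 0.00 1;
0.22 -0.05 -0.32 -0.00 0.95 0.00 1;
0.26 -0.05 -0.30 -0.00 0.95 0.00 1;
0.29 -0.05 -0.26 -0.00 0.95 0.00 1;
0.32 -0.05 -0.23 -0.00 0.95 0.00 1;
0.34 -0.05 -0.19 -0.00 0.95 0.00 1;
0.36 -0.05 -0.15 -0.00 0.95 0.00 1;
0.38 -0.05 -0.11 -0.00 0.95 0.00 1;
0.39 -0.05 -0.07 -0.00 0.95 0.00 1;
0.39 -0.05 -0.02 -0.00 0.95 0.00 1;
0.39 -0.05 0.02 -0.00 0.95 0.00 1;
0.39 -0.05 0.07 -0.00 0.95 0.00 1;
0.38 -0.05 0.11 -0.00 0.95 0.00 1;
0.36 -0.05 0.15 -0.00 0.95 0.00 1;
0.34 -0.05 0.19 -0.00 0.95 0.00 1;
```

```bash
python3 - <<'E'
from h import *
plan([.52,.09,.30],np.pi/2,15)
E
```

```text
t 1.50 pos [0.1731 0.5483 0.2423] psi 1.2650 tilt 0.0001 q [ 1.06  0.18  1.61 -0.    1.35 -0.21] F [-0.17  0.64  0.03] T [-0.05   0.006 -0.   ] op 0.999
15 rows; total d [-0.3326 -0.0577 -0.4688] w [ 0.     -0.3058  0.    ]
-0.44 -0.08 -0.63 0.00 -0.17 0.00 1;
-0.46 -0.08 -0.62 0.00 -0.17 0.00 1;
-0.47 -0.08 -0.61 0.00 -0.17 0.00 1;
-0.48 -0.08 -0.60 0.00 -0.17 0.00 1;
-0.49 -0.08 -0.59 0.00 -0.17 0.00 1;
-0.50 -0.08 -0.58 0.00 -0.17 0.00 1;
-0.52 -0.08 -0.57 0.00 -0.17 0.00 1;
-0.53 -0.08 -0.56 0.00 -0.17 0.00 1;
-0.54 -0.08 -0.54 0.00 -0.17 0.00 1;
-0.55 -0.08 -0.53 0.00 -0.17 0.00 1;
-0.56 -0.08 -0.52 0.00 -0.17 0.00 1;
-0.57 -0.08 -0.51 0.00 -0.17 0.00 1;
-0.58 -0.08 -0.50 0.00 -0.17 0.00 1;
-0.59 -0.08 -0.49 0.00 -0.17 0.00 1;
-0.60 -0.08 -0.47 0.00 -0.17 0.00 1;
```

>>> apply_moves:
  plan: "-0.44 -0.08 -0.63 0 -0.17 0 1; -0.46 -0.08 -0.62 0 -0.17 0 1; -0.47 -0.08 -0.61 0 -0.17 0 1; -0.48 -0.08 -0.6 0 -0.17 0 1; -0.49 -0.08 -0.59 0 -0.17 0 1"

```text
time_s: 2.0
eef_pos: [0.2903, 0.3942, 0.2626]
eef_rot: [-0.548, 0.548, 0.447, -0.447]
wrist_force: [0.8, 0.0, 0.2]
opening: 0.999
```

>>> apply_moves:
  plan: "-0.5 -0.08 -0.58 0 -0.17 0 1; -0.52 -0.08 -0.57 0 -0.17 0 1; -0.53 -0.08 -0.56 0 -0.17 0 1; -0.54 -0.08 -0.54 0 -0.17 0 1; -0.55 -0.08 -0.53 0 -0.17 0 1"

```text
time_s: 2.5
eef_pos: [0.4062, 0.2412, 0.2827]
eef_rot: [-0.525, 0.525, 0.474, -0.474]
wrist_force: [0.4, -0.0, -1.1]
opening: 1.0
```

>>> apply_moves:
  plan: "-0.56 -0.08 -0.52 0 -0.17 0 1; -0.57 -0.08 -0.51 0 -0.17 0 1; -0.58 -0.08 -0.5 0 -0.17 0 1; -0.59 -0.08 -0.49 0 -0.17 0 1; -0.6 -0.08 -0.47 0 -0.17 0 1"

```text
time_s: 3.0
eef_pos: [0.5218, 0.0887, 0.3026]
eef_rot: [-0.5, 0.5, 0.5, -0.5]
wrist_force: [0.5, 0.1, 0.6]
opening: 0.998
```

```bash
python3 - <<'E'
from h import *
st(); im,K=snap('wrist','b_wrist'); st()
np.savez('b.npz',im=im,**{k:K[k] for k in('intrinsics','R','t')})
for n in ["left_dial","right_dial","lid","case","spice_tin","sauce_cup"]: 
    for r in ctrl.recognise('wrist',n)[:2]: print(n,r,proj(K,r['point']).round(0))
E
```

```text
t 3.00 pos [0.5218 0.0887 0.3026] psi 1.5716 tilt 0.0004 q [-0.06  0.03  1.65  0.    1.46 -1.63] F [0.49 0.08 0.62] T [0.01  0.008 0.032] op 0.998
t 3.05 pos [0.525  0.0842 0.3032] psi 1.5694 tilt 0.0047 q [-0.06  0.03  1.64 -0.    1.46 -1.63] F [ 1.47 -3.56  0.66] T [-0.121 -0.04   0.033] op 0.999
left_dial {'point': [0.5225, 0.1564, 0.0866], 'score': 0.8} [351. 182.]
left_dial {'point': [0.5131, 0.0225, 0.089], 'score': 0.54} [222. 174.]
right_dial {'point': [0.5152, 0.0248, 0.0879], 'score': 0.96} [224. 176.]
right_dial {'point': [0.5596, 0.0949, 0.0507], 'score': 0.62} [292. 207.]
lid {'point': [0.6113, 0.0306, 0.0902], 'score': 0.94} [234. 262.]
lid {'point': [0.5813, -0.1344, 0.0175], 'score': 0.27} [113. 217.]
case {'point': [0.5589, 0.0909, 0.0522], 'score': 0.82} [288. 207.]
spice_tin {'point': [0.5872, 0.282, 0.0866], 'score': 0.79} [463. 241.]
sauce_cup {'point': [0.5839, -0.1298, 0.0174], 'score': 0.96} [116. 219.]
```

View pics/b_wrist.png

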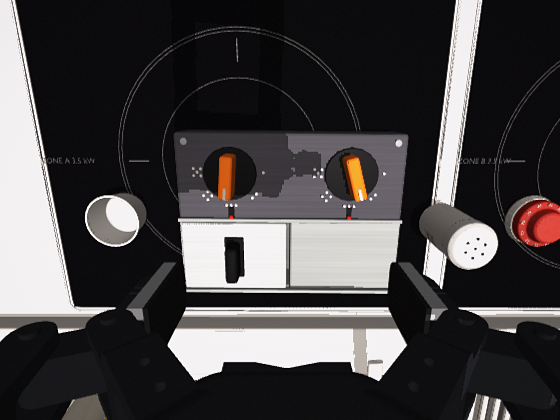

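The wrist view (+x down, +y right) shows the right dial at (226,177), the left dial at (354,178) and the lid handle at (234,260). The red pins are at (231,217) and (349,217), the cup at (115,220) and the tin at (463,240). The arm was still settling when I took it, so I'll take another.

```bash
cat >> h.py <<'E'
def tops(im):
    hsv=cv2.cvtColor(im,cv2.COLOR_BGR2HSV)
    m=cv2.inRange(hsv,(3,150,110),(25,255,255))
    n,l,s,c=cv2.connectedComponentsWithStats(m)
    return [(s[i],c[i].round(1)) for i in range(1,n) if s[i][4]>100]
E
python3 - <<'E'
from h import *
st(); im,K=snap('wrist','c_wrist',(160,110,440,310),2.8); st()
np.savez('c.npz',im=im,**{k:K[k] for k in('intrinsics','R','t')})
for t in tops(im): print(t)
E
```

```text
t 3.35 pos [0.5202 0.0911 0.3021] psi 1.5721 tilt 0.0006 q [-0.05  0.03  1.65  0.    1.46 -1.62] F [-0.65  0.35 -0.19] T [-0.021 -0.025 -0.048] op 1.003
t 3.40 pos [0.5202 0.0912 0.3022] psi 1.5724 tilt 0.0004 q [-0.05  0.03  1.65  0.    1.46 -1.62] F [1.05 0.11 0.05] T [-0.03  -0.014  0.006] op 0.998
(array([215, 156,  18,  47, 561], dtype=int32), array([222.5, 177.5]))
(array([343, 157,  22,  47, 562], dtype=int32), array([353.3, 178.5]))
```

View pics/c_wrist.png

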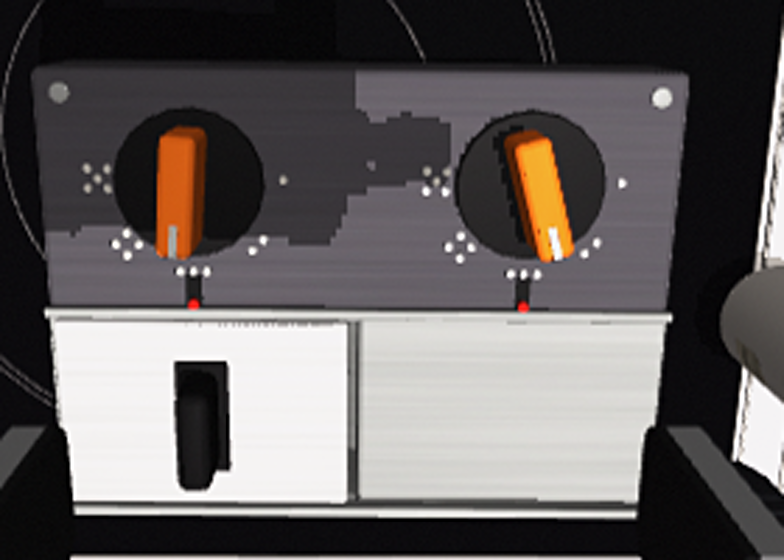

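```bash
python3 - <<'E'
from h import *
from scipy.optimize import least_squares
z=np.load('c.npz');K={k:z[k] for k in('intrinsics','R','t')}
px=lambda u,v:(160+u/2.8,110+v/2.8)
F={'FL':((-.1,.13,.055),px(688,72)),'FR':((-.1,-.13,.055),px(33,68)),'dL':((-.055,.068,.061),px(530,185)),'dR':((-.055,-.068,.061),px(188,183))}
def X(p,c): 
    s,co=np.sin(p[2]),np.cos(p[2]); return np.array([p[0]+co*c[0]-s*c[1],p[1]+s*c[0]+co*c[1],c[2]+(p[3] if len(p)>3 else 0)])
def f(p): return np.concatenate([proj(K,X(p,c))-u for c,u in F.values()])
for p0 in ([.57,.09,0],[.57,.09,0,0]):
    r=least_squares(f,p0); p=r.x; print(p.round(4),f(p).round(1))
    for n,c in dict(L=(-.055,.068,.08),R=(-.055,-.068,.08),lid=(.0435,-.065,.077)).items(): print(n,X(p,c).round(4))
# bar pointer angles: top-face ends at z=.091
for n,a,b in (('R',(182,132),(173,256)),('L',(527,138),(556,258))):
    A=plane(K,px(*a),.091);B=plane(K,px(*b),.091); d=B-A; print(n,A.round(4),B.round(4),'mid',((A+B)/2).round(4),'len',np.linalg.norm(d).round(4),'ang',np.arctan2(d[1],d[0]).round(3))
A=plane(K,px(195,372),.092);B=plane(K,px(195,488),.092);print('lid',A.round(4),B.round(4))
E
```

```text
[ 0.5739  0.0932 -0.005 ] [ 1.8 -0.3 -2.1 -0.4  0.3  0.6  0.1  0.6]
L [0.5192 0.1615 0.08  ]
R [0.5185 0.0255 0.08  ]
lid [0.617 0.028 0.077]
[ 0.5744  0.0933 -0.005  -0.0053] [ 0.1 -0.1 -0.5 -0.2 -0.6  0.2  0.9  0.2]
L [0.5197 0.1615 0.0747]
R [0.519  0.0255 0.0747]
lid [0.6176 0.028  0.0717]
R [0.4939 0.0294 0.091 ] [0.54   0.0238 0.091 ] mid [0.517  0.0266 0.091 ] len 0.0464 ang -0.12
L [0.496  0.1536 0.091 ] [0.5406 0.1667 0.091 ] mid [0.5183 0.1601 0.091 ] len 0.0466 ang 0.285
lid [0.5858 0.0302 0.092 ] [0.6353 0.028  0.092 ]
```

```bash
python3 - <<'E'
from h import *
from scipy.optimize import least_squares
im={c:cv2.imread(f'pics/a_{c}.png') for c in('scene','side')}
K={c:ctrl.get_calibration(c) for c in im}
pts={'barLtop':(.5183,.1601,.091),'barRtop':(.517,.0266,.091),'lidtop':(.617,.028,.092)}
for yaw in[-.005]:
  for n,c in dict(FL=(-.1,.13,.055),FR=(-.1,-.13,.055),BR=(.09,-.13,.055),BL=(.09,.13,.055),FRb=(-.1,-.13,0)).items():
    pts[n]=(.574+c[0]+.005*c[1],.0932+c[1]-.005*c[0],c[2])
for c,(x0,y0,x1,y1) in dict(scene=(230,170,390,290),side=(230,190,350,310)).items():
    s=5; v=cv2.resize(im[c][y0:y1,x0:x1],None,fx=s,fy=s,interpolation=cv2.INTER_CUBIC)
    for n,X in pts.items():
        u=(proj(K[c],X)-[x0,y0])*s+s/2; cv2.drawMarker(v,tuple(int(a) for a in u),(0,255,0),cv2.MARKER_CROSS,14,1)
    cv2.imwrite(f'pics/d_{c}.png',v)
    print(c,tops(im[c]))
E
```

```text
scene [(array([266, 205,  11,  21, 121], dtype=int32), array([269.9, 215. ])), (array([316, 226,  16,  22, 196], dtype=int32), array([322.5, 237. ]))]
side [(array([252, 201,  22,  17, 283], dtype=int32), array([262.8, 209.1])), (array([251, 242,  25,  16, 346], dtype=int32), array([262.9, 249.2]))]
```

View pics/d_scene.png

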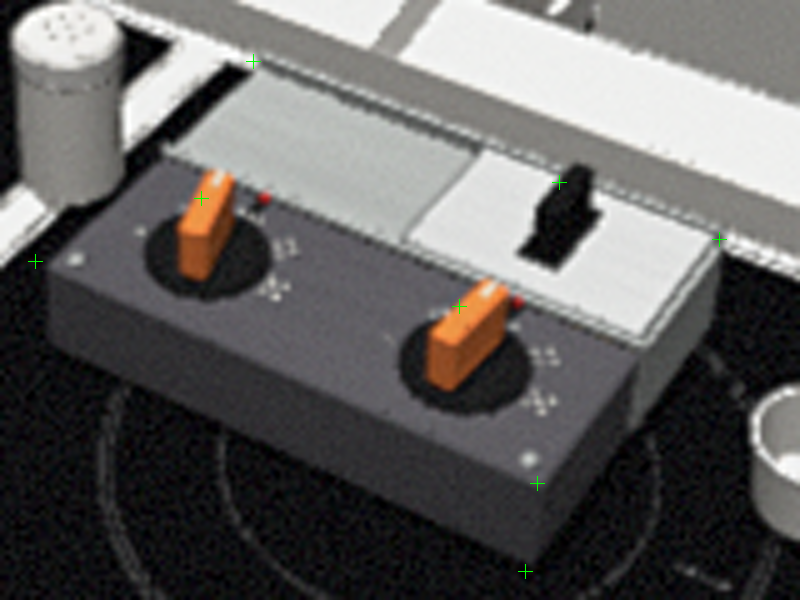

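View pics/d_side.png

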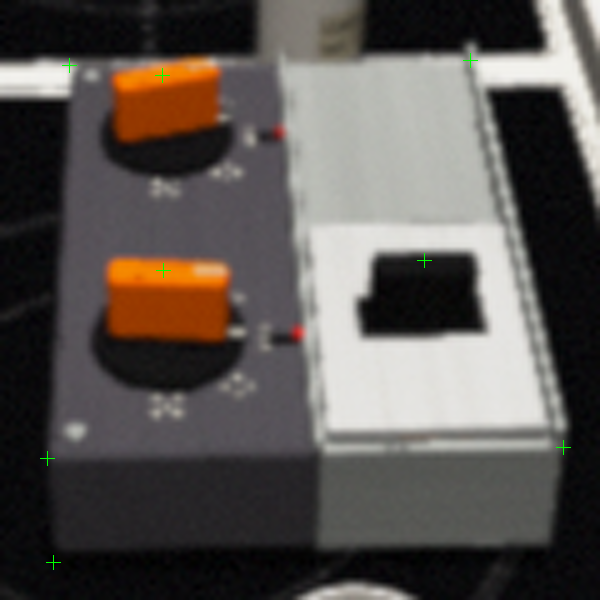

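The reprojected points agree with both outside views to within a few mm. I'll go over the left dial for a second, closer wrist view.

```bash
python3 - <<'E'
from h import *
plan([.519,.161,.18],np.pi/2+.28)
E
```

```text
t 3.40 pos [0.5202 0.0912 0.3022] psi 1.5724 tilt 0.0004 q [-0.05  0.03  1.65  0.    1.46 -1.62] F [1.05 0.11 0.05] T [-0.03  -0.014  0.006] op 0.998
5 rows; total d [0.0698 0.1222 0.0011] w [-3.000e-04 -2.783e-01  2.000e-04]
0.28 0.49 0.00 -0.00 -0.46 0.00 1;
0.28 0.49 -0.01 -0.00 -0.46 0.00 1;
0.28 0.49 -0.03 -0.00 -0.46 0.00 1;
0.28 0.49 -0.04 -0.00 -0.46 0.00 1;
0.27 0.49 -0.06 -0.00 -0.46 0.00 1;
```

>>> apply_moves:
  plan: "0.28 0.49 0 0 -0.46 0 1; 0.28 0.49 -0.01 0 -0.46 0 1; 0.28 0.49 -0.03 0 -0.46 0 1; 0.28 0.49 -0.04 0 -0.46 0 1; 0.27 0.49 -0.06 0 -0.46 0 1"

```text
time_s: 3.9
eef_pos: [0.5195, 0.1618, 0.1791]
eef_rot: [-0.425, 0.425, 0.565, -0.565]
wrist_force: [0.5, 0.7, 0.1]
opening: 0.997
```

```bash
python3 - <<'E'
from h import *
ctrl.camera('side'); ctrl.camera('side')
st(); im,K=snap('wrist','e_wrist'); st()
np.savez('e.npz',im=im,**{k:K[k] for k in('intrinsics','R','t')})
print(tops(im)); print(ctrl.recognise('wrist','left_dial')[:2])
E
```

```text
t 4.00 pos [0.5169 0.1622 0.1763] psi 1.8509 tilt 0.0069 q [ 0.08  0.18  1.75  0.    1.22 -1.77] F [-1.57 -0.44  0.25] T [-0.069  0.024  0.059] op 0.998
t 4.05 pos [0.5184 0.1614 0.1784] psi 1.8488 tilt 0.0038 q [ 0.08  0.18  1.75 -0.    1.22 -1.77] F [ 0.76 -0.67  0.57] T [-0.014  0.011  0.052] op 0.999
[(array([  65,  129,   53,   71, 1747], dtype=int32), array([ 84.9, 161.9])), (array([ 274,  183,   20,   71, 1276], dtype=int32), array([283.5, 216.3]))]
[{'point': [0.5226, 0.1551, 0.0864], 'score': 0.94}, {'point': [0.5115, 0.0344, 0.0628], 'score': 0.63}]
```

View pics/e_wrist.png

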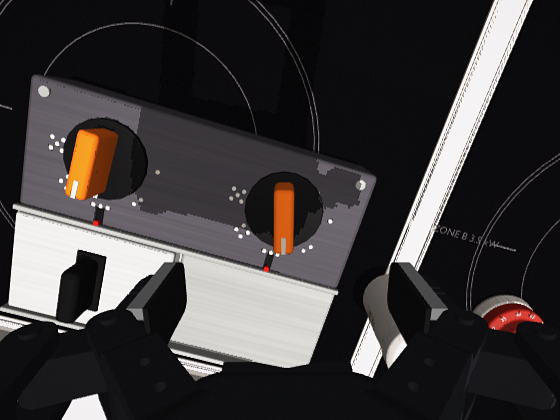

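The close view shows the left bar upright at (284,217), nearly centred between the jaws. Its red pin is at (266,270). The right bar is at (88,162), with its pin at (96,223).

```bash
python3 - <<'E'
from h import *
from scipy.optimize import least_squares
def L(n): z=np.load(n+'.npz'); return {k:z[k] for k in('intrinsics','R','t')},z['im']
Kc,ic=L('c');Ke,ie=L('e')
cv2.imwrite('pics/e_crop.png',cv2.resize(ie[110:300,20:380],None,fx=2.2,fy=2.2,interpolation=cv2.INTER_CUBIC))
# red pins, triangulate
def pins(im):
    hsv=cv2.cvtColor(im,cv2.COLOR_BGR2HSV); m=cv2.inRange(hsv,(0,200,150),(2,255,255))|cv2.inRange(hsv,(174,200,150),(180,255,255))
    n,l,s,c=cv2.connectedComponentsWithStats(m); return [(c[i].round(1),s[i][4]) for i in range(1,n) if 4<=s[i][4]<100]
print(pins(ic),pins(ie))
def tri(uc,ue):
    P=[K['intrinsics']@np.c_[K['R'],K['t']] for K in(Kc,Ke)]
    X=cv2.triangulatePoints(P[0],P[1],np.array(uc,float).reshape(2,1),np.array(ue,float).reshape(2,1)); return (X[:3]/X[3]).ravel()
print('barL',tri((353.3,178.5),(283.5,216.3)).round(4))
print('barR',tri((222.5,177.5),(84.9,161.9)).round(4))
E
```

```text
[(array([533.7, 206.7]), np.int32(27)), (array([554.3, 206.5]), np.int32(6)), (array([542.2, 211.7]), np.int32(32)), (array([520.3, 217. ]), np.int32(11)), (array([548.9, 215.9]), np.int32(28)), (array([228.5, 218.2]), np.int32(10)), (array([346.5, 219.2]), np.int32(10)), (array([535. , 232.9]), np.int32(39)), (array([516. , 228.5]), np.int32(4)), (array([518.5, 237.8]), np.int32(12)), (array([524.2, 235.5]), np.int32(4)), (array([528.5, 241. ]), np.int32(4)), (array([526.5, 245.5]), np.int32(4))] [(array([ 95.2, 222.9]), np.int32(20)), (array([266. , 268.7]), np.int32(20)), (array([514.4, 311.4]), np.int32(40)), (array([535.1, 314.4]), np.int32(11)), (array([493.9, 320.2]), np.int32(19)), (array([518.2, 320. ]), np.int32(37))]
barL [0.5162 0.1605 0.086 ]
barR [0.5157 0.0249 0.0861]
```

View pics/e_crop.png

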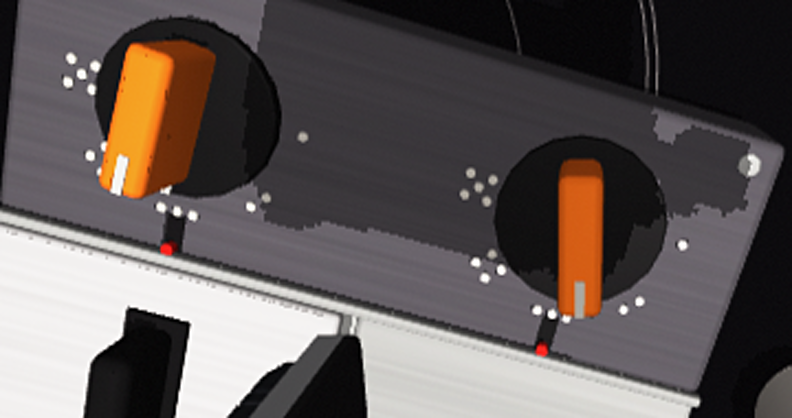

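```bash
python3 - <<'E'
from h import *
z=np.load('e.npz');K={k:z[k] for k in('intrinsics','R','t')}
px=lambda u,v:(20+u/2.2,110+v/2.2)
for n,a,b in (('L',(581,176),(580,318)),('R',(152,48),(121,194))):
    A=plane(K,px(*a),.091);B=plane(K,px(*b),.091); d=B-A; print(n,A.round(4),B.round(4),'mid',((A+B)/2).round(4),'len',np.linalg.norm(d).round(4),'ang',np.arctan2(d[1],d[0]).round(3))
o=st(); plan([.518,.1605,.080],np.pi/2+.285,5)
E
```

```text
L [0.4969 0.1552 0.091 ] [0.5409 0.1674 0.091 ] mid [0.5189 0.1613 0.091 ] len 0.0456 ang 0.271
R [0.4948 0.0277 0.091 ] [0.5402 0.0243 0.091 ] mid [0.5175 0.026  0.091 ] len 0.0456 ang -0.075
t 4.10 pos [0.5197 0.1608 0.18  ] psi 1.8476 tilt 0.0008 q [ 0.08  0.18  1.74 -0.    1.22 -1.77] F [0.17 0.52 0.4 ] T [-0.044  0.038 -0.014] op 1.000
t 4.10 pos [0.5197 0.1608 0.18  ] psi 1.8476 tilt 0.0008 q [ 0.08  0.18  1.74 -0.    1.22 -1.77] F [0.17 0.52 0.4 ] T [-0.044  0.038 -0.014] op 1.000
5 rows; total d [0.0001 0.1    0.0016] w [-0.0008 -0.0082 -0.0001]
0.00 0.40 0.01 -0.00 -0.01 -0.00 1;
0.00 0.40 0.01 -0.00 -0.01 -0.00 1;
0.00 0.40 0.01 -0.00 -0.01 -0.00 1;
0.00 0.40 0.01 -0.00 -0.01 -0.00 1;
0.00 0.40 0.01 -0.00 -0.01 -0.00 1;
```

>>> apply_moves:
  plan: "0 0.5 0.01 0 0 0 1; 0 0.5 0.01 0 0 0 1; 0 0.5 0.01 0 0 0 1; 0 0.4 0 0 0 0 1; 0 0.1 0 0 0 0 1"

```text
time_s: 4.6
eef_pos: [0.5184, 0.1593, 0.0793]
eef_rot: [0.427, -0.427, -0.563, 0.564]
wrist_force: [-0.3, -0.0, 0.3]
opening: 0.998
```

>>> apply_moves:
  plan: "0 0 0 0 0 0 0.6; 0 0 0 0 0 0 0.3; 0 0 0 0 0 0 0.2; 0 0 0 0 0 0 0.1; 0 0 0 0 0 0 0"

```text
time_s: 5.1
eef_pos: [0.5191, 0.1605, 0.0807]
eef_rot: [-0.427, 0.427, 0.565, -0.563]
wrist_force: [-5.1, 9.6, 23.6]
opening: 0.151
```

```bash
python3 - <<'E'
from h import *
st(); snap('wrist','f_wrist'); st()
E
```

```text
t 5.10 pos [0.5191 0.1605 0.0807] psi 1.8466 tilt 0.0017 q [ 0.08  0.32  1.8   0.    1.02 -1.77] F [-5.14  9.55 23.55] T [ 0.998  0.69  -0.344] op 0.151
t 5.15 pos [0.5191 0.1606 0.0808] psi 1.8463 tilt 0.0017 q [ 0.08  0.31  1.8   0.    1.02 -1.77] F [-2.02  5.34  4.38] T [ 0.741  0.3   -0.29 ] op 0.153
```

View pics/f_wrist.png

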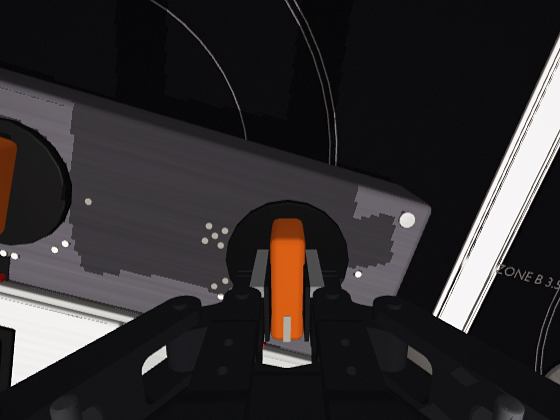

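Gripped: the bar at (287,280) is between the pads, opening 0.15 ≈ 13 mm. Now I'll turn clockwise (+wy), coarse while well short of the gate zone.

>>> apply_moves:
  plan: "0 0 0 0 0.4 0 0; 0 0 0 0 0.5 0 0; 0 0 0 0 0.5 0 0; 0 0 0 0 0.4 0 0; 0 0 0 0 0 0 0"

```text
time_s: 5.65
eef_pos: [0.5191, 0.1608, 0.0808]
eef_rot: [-0.485, 0.485, 0.515, -0.514]
wrist_force: [-2.0, 3.5, 5.9]
opening: 0.155
```

```bash
python3 - <<'E'
from h import *
st(); snap('scene','g_scene',(230,170,390,290),5); st()
snap('side','g_side',(230,190,350,310),5)
E
```

```text
t 5.65 pos [0.5191 0.1608 0.0808] psi 1.6307 tilt 0.0015 q [ 0.08  0.31  1.8   0.    1.02 -1.55] F [-2.    3.51  5.89] T [0.599 0.324 0.28 ] op 0.155
t 5.70 pos [0.519  0.1608 0.0808] psi 1.6315 tilt 0.0015 q [ 0.08  0.31  1.8   0.    1.02 -1.55] F [-1.62  3.65  4.82] T [0.656 0.353 0.207] op 0.149
```

View pics/g_scene.png

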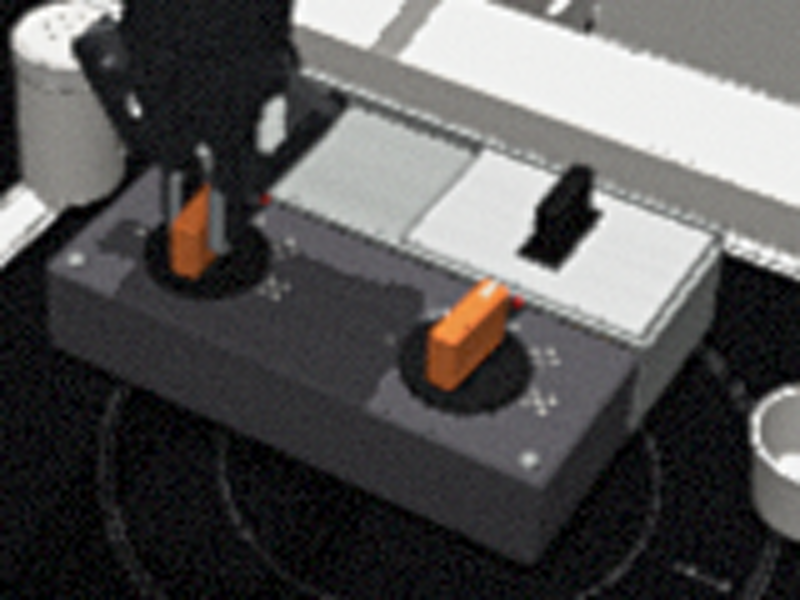

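View pics/g_side.png

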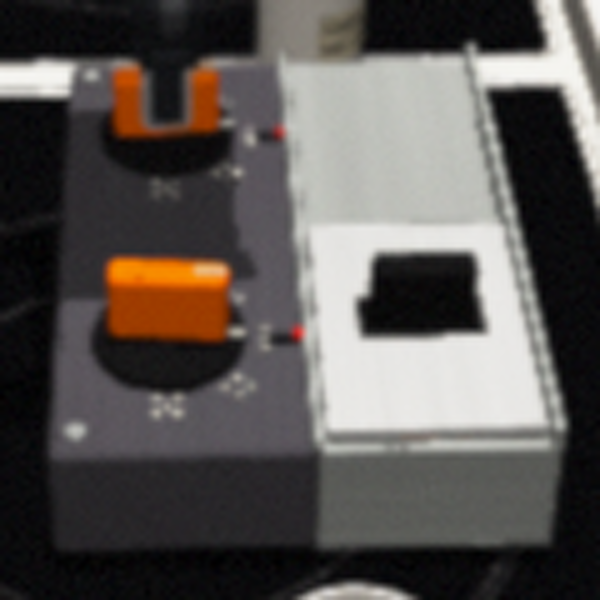

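The left pin shows at (280,132) in the side crop and hasn't dropped yet. That camera will serve as the pin detector.

>>> apply_moves:
  plan: "0 0 0 0 0.7 0 0; 0 0 0 0 0.7 0 0; 0 0 0 0 0.7 0 0; 0 0 0 0 0.7 0 0; 0 0 0 0 0.2 0 0"

```text
time_s: 6.25
eef_pos: [0.5191, 0.161, 0.0808]
eef_rot: [0.57, -0.569, -0.42, 0.419]
wrist_force: [-1.2, 5.4, 5.0]
opening: 0.151
```

```bash
cat >> h.py <<'E'
def pinchk(name,cam='side'):
    o=st(); M=Rq(o['eef_rot']).as_matrix(); 
    a=np.arctan2(M[1,0],M[0,0])-np.pi/2
    im,K=snap(cam,name,(230,190,350,310) if cam=='side' else (230,170,390,290),5)
    b,g,r=[im[:,:,i].astype(int) for i in range(3)]
    w=np.clip(r-np.maximum(g,b)-60,0,None)*(np.abs(g-b)<45)
    for n,(x0,y0,x1,y1) in dict(L=(277,209,292,223),R=(280,249,296,263)).items():
        s=w[y0:y1,x0:x1]; yy,xx=np.mgrid[y0:y1,x0:x1]
        print(n,'pin',((s*xx).sum()/max(s.sum(),1)).round(2),((s*yy).sum()/max(s.sum(),1)).round(2),s.sum(),end=' ')
    print('dial angle %.3f'%(a+.005))
E
python3 - <<'E'
from h import *
import cv2
pinchk('h1'); st()
E
```

```text
t 6.25 pos [0.5191 0.161  0.0808] psi 1.2697 tilt 0.0018 q [ 0.08  0.32  1.8   0.    1.02 -1.19] F [-1.2   5.35  4.95] T [0.801 0.3   0.488] op 0.151
L pin 285.44 215.98 50 R pin 289.14 256.05 253 dial angle -0.296
t 6.30 pos [0.5191 0.161  0.0808] psi 1.2696 tilt 0.0018 q [ 0.08  0.32  1.8   0.    1.02 -1.19] F [-1.96  5.13  5.41] T [0.757 0.353 0.351] op 0.148
```

View pics/h1.png

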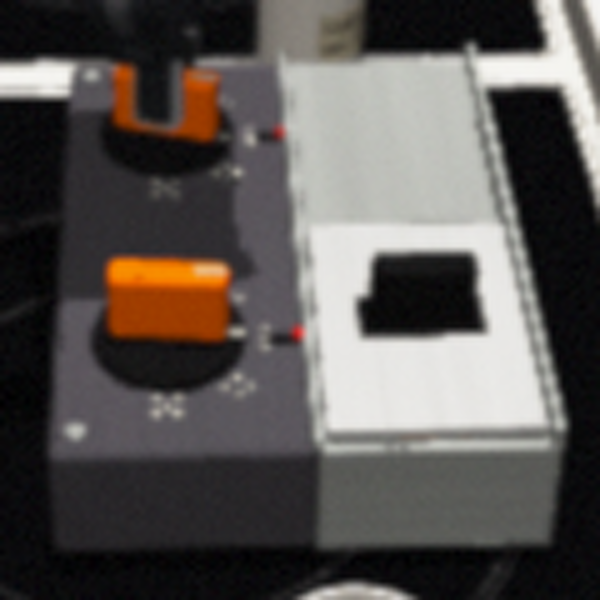

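>>> apply_moves:
  plan: "0 0 0 0 0.2 0 0; 0 0 0 0 0.2 0 0; 0 0 0 0 0.2 0 0; 0 0 0 0 0.2 0 0; 0 0 0 0 0 0 0"

```text
time_s: 6.8
eef_pos: [0.5191, 0.1611, 0.0808]
eef_rot: [0.589, -0.588, -0.393, 0.391]
wrist_force: [-1.9, 4.4, 4.1]
opening: 0.149
```

```bash
python3 -c "
from h import *
pinchk('h2')"
```

```text
t 6.80 pos [0.5191 0.1611 0.0808] psi 1.1756 tilt 0.0019 q [ 0.08  0.32  1.8   0.    1.02 -1.1 ] F [-1.93  4.4   4.13] T [0.846 0.255 0.357] op 0.149
L pin 285.44 215.96 54 R pin 289.16 256.07 244 dial angle -0.390
```

>>> apply_moves:
  plan: "0 0 0 0 0.11 0 0; 0 0 0 0 0.11 0 0; 0 0 0 0 0.11 0 0; 0 0 0 0 0 0 0; 0 0 0 0 0 0 0"

```text
time_s: 7.35
eef_pos: [0.5191, 0.161, 0.0808]
eef_rot: [0.596, -0.596, -0.381, 0.38]
wrist_force: [-1.4, 5.1, 5.4]
opening: 0.154
```

```bash
python3 -c "
from h import *
pinchk('h3')"
```

```text
t 7.35 pos [0.5191 0.161  0.0808] psi 1.1365 tilt 0.0020 q [ 0.08  0.32  1.8   0.    1.02 -1.06] F [-1.43  5.14  5.43] T [0.831 0.335 0.366] op 0.154
L pin 285.48 215.96 52 R pin 289.15 256.06 247 dial angle -0.429
```

>>> apply_moves:
  plan: "0 0 0 0 0.12 0 0; 0 0 0 0 0.12 0 0; 0 0 0 0 0.11 0 0; 0 0 0 0 0 0 0; 0 0 0 0 0 0 0"

```text
time_s: 7.9
eef_pos: [0.5191, 0.1611, 0.0808]
eef_rot: [0.604, -0.604, -0.369, 0.367]
wrist_force: [-0.8, 5.0, 5.3]
opening: 0.152
```

```bash
python3 -c "
from h import *
pinchk('h4')"
```

```text
t 7.90 pos [0.5191 0.1611 0.0808] psi 1.0945 tilt 0.0021 q [ 0.08  0.32  1.8   0.    1.02 -1.01] F [-0.76  5.    5.27] T [0.83  0.309 0.325] op 0.152
L pin 285.44 215.98 52 R pin 289.16 256.05 250 dial angle -0.471
```

>>> apply_moves:
  plan: "0 0 0 0 0.12 0 0; 0 0 0 0 0.12 0 0; 0 0 0 0 0.11 0 0; 0 0 0 0 0 0 0; 0 0 0 0 0 0 0"

```text
time_s: 8.45
eef_pos: [0.5191, 0.1611, 0.0808]
eef_rot: [0.612, -0.611, -0.356, 0.354]
wrist_force: [-1.3, 5.5, 5.6]
opening: 0.147
```

```bash
python3 -c "
from h import *
pinchk('h5')"
```

```text
t 8.45 pos [0.5191 0.1611 0.0808] psi 1.0525 tilt 0.0021 q [ 0.08  0.32  1.8   0.    1.02 -0.97] F [-1.33  5.48  5.57] T [0.854 0.312 0.398] op 0.147
L pin 285.42 215.96 52 R pin 289.14 256.05 249 dial angle -0.513
```

>>> apply_moves:
  plan: "0 0 0 0 0.12 0 0; 0 0 0 0 0.12 0 0; 0 0 0 0 0.11 0 0; 0 0 0 0 0 0 0; 0 0 0 0 0 0 0"

```text
time_s: 9.0
eef_pos: [0.5192, 0.1612, 0.0808]
eef_rot: [0.619, -0.618, -0.343, 0.342]
wrist_force: [-1.4, 5.9, 4.5]
opening: 0.149
```

```bash
python3 -c "
from h import *
pinchk('h6')"
```

```text
t 9.00 pos [0.5192 0.1612 0.0808] psi 1.0105 tilt 0.0023 q [ 0.08  0.32  1.8   0.    1.02 -0.93] F [-1.36  5.91  4.53] T [0.857 0.284 0.399] op 0.149
L pin 285.45 215.98 49 R pin 289.15 256.06 248 dial angle -0.555
```

>>> apply_moves:
  plan: "0 0 0 0 0.12 0 0; 0 0 0 0 0.12 0 0; 0 0 0 0 0.11 0 0; 0 0 0 0 0 0 0; 0 0 0 0 0 0 0"

```text
time_s: 9.55
eef_pos: [0.5192, 0.1612, 0.0808]
eef_rot: [0.626, -0.625, -0.33, 0.328]
wrist_force: [-1.5, 6.1, 4.6]
opening: 0.147
```

```bash
python3 -c "
from h import *
pinchk('h7')"
```

```text
t 9.55 pos [0.5192 0.1612 0.0808] psi 0.9685 tilt 0.0022 q [ 0.08  0.32  1.8   0.    1.02 -0.89] F [-1.49  6.09  4.62] T [0.872 0.255 0.385] op 0.147
L pin 285.47 215.96 53 R pin 289.15 256.06 249 dial angle -0.597
```

>>> apply_moves:
  plan: "0 0 0 0 0.12 0 0; 0 0 0 0 0.12 0 0; 0 0 0 0 0.11 0 0; 0 0 0 0 0 0 0; 0 0 0 0 0 0 0"

```text
time_s: 10.1
eef_pos: [0.5192, 0.1612, 0.0808]
eef_rot: [0.633, -0.632, -0.317, 0.315]
wrist_force: [-1.5, 5.3, 5.2]
opening: 0.148
```

```bash
python3 -c "
from h import *
pinchk('h8')"
```

```text
t 10.10 pos [0.5192 0.1612 0.0808] psi 0.9265 tilt 0.0023 q [ 0.08  0.32  1.8   0.    1.02 -0.85] F [-1.48  5.32  5.18] T [0.835 0.228 0.376] op 0.148
L pin 285.46 216.0 50 R pin 289.15 256.07 248 dial angle -0.639
```

>>> apply_moves:
  plan: "0 0 0 0 0.12 0 0; 0 0 0 0 0.12 0 0; 0 0 0 0 0.11 0 0; 0 0 0 0 0 0 0; 0 0 0 0 0 0 0"

```text
time_s: 10.65
eef_pos: [0.5192, 0.1612, 0.0808]
eef_rot: [0.639, -0.639, -0.303, 0.302]
wrist_force: [-0.7, 6.4, 4.9]
opening: 0.15
```

```bash
python3 -c "
from h import *
pinchk('h9')"
```

```text
t 10.65 pos [0.5192 0.1612 0.0808] psi 0.8845 tilt 0.0024 q [ 0.08  0.32  1.8   0.    1.02 -0.8 ] F [-0.69  6.41  4.85] T [0.892 0.17  0.378] op 0.150
L pin 285.45 215.96 51 R pin 289.15 256.06 249 dial angle -0.681
```

>>> apply_moves:
  plan: "0 0 0 0 0.12 0 0; 0 0 0 0 0.12 0 0; 0 0 0 0 0.11 0 0; 0 0 0 0 0 0 0; 0 0 0 0 0 0 0"

```text
time_s: 11.2
eef_pos: [0.5192, 0.1613, 0.0808]
eef_rot: [0.646, -0.645, -0.29, 0.288]
wrist_force: [-0.7, 6.2, 4.2]
opening: 0.146
```

```bash
python3 -c "
from h import *
pinchk('h10')"
```

```text
t 11.20 pos [0.5192 0.1613 0.0808] psi 0.8425 tilt 0.0024 q [ 0.08  0.32  1.8   0.    1.02 -0.76] F [-0.73  6.16  4.17] T [0.908 0.296 0.432] op 0.146
L pin 285.44 215.98 50 R pin 289.16 256.06 247 dial angle -0.723
```

>>> apply_moves:
  plan: "0 0 0 0 0.12 0 0; 0 0 0 0 0.12 0 0; 0 0 0 0 0.11 0 0; 0 0 0 0 0 0 0; 0 0 0 0 0 0 0"

```text
time_s: 11.75
eef_pos: [0.5193, 0.1613, 0.0808]
eef_rot: [0.652, -0.651, -0.276, 0.275]
wrist_force: [-0.8, 6.3, 4.7]
opening: 0.152
```

```bash
python3 -c "
from h import *
pinchk('h11')"
```

```text
t 11.75 pos [0.5193 0.1613 0.0808] psi 0.8006 tilt 0.0025 q [ 0.08  0.32  1.8   0.    1.02 -0.72] F [-0.78  6.27  4.74] T [0.906 0.248 0.39 ] op 0.152
L pin 285.44 215.96 55 R pin 289.16 256.06 246 dial angle -0.765
```

View pics/h11.png

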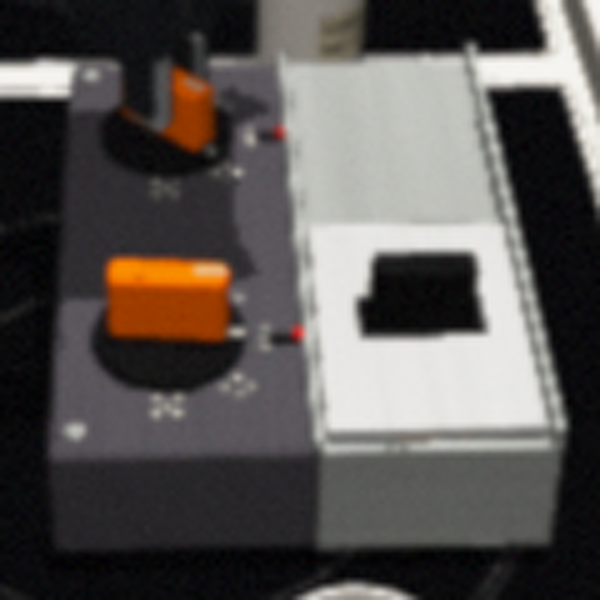

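>>> apply_moves:
  plan: "0 0 0 0 0.12 0 0; 0 0 0 0 0.12 0 0; 0 0 0 0 0.11 0 0; 0 0 0 0 0 0 0; 0 0 0 0 0 0 0"

```text
time_s: 12.3
eef_pos: [0.5193, 0.1613, 0.0808]
eef_rot: [0.657, -0.656, -0.263, 0.261]
wrist_force: [-0.9, 6.4, 4.2]
opening: 0.147
```

```bash
python3 -c "
from h import *
pinchk('h12')"
```

```text
t 12.30 pos [0.5193 0.1613 0.0808] psi 0.7586 tilt 0.0026 q [ 0.08  0.32  1.8   0.    1.02 -0.68] F [-0.85  6.35  4.24] T [1.018 0.219 0.443] op 0.147
L pin 285.47 215.96 53 R pin 289.15 256.06 247 dial angle -0.807
```

The bar turns with the grip towards the four dots, and the pin is still up at (280,132).

>>> apply_moves:
  plan: "0 0 0 0 0.12 0 0; 0 0 0 0 0.12 0 0; 0 0 0 0 0.11 0 0; 0 0 0 0 0 0 0; 0 0 0 0 0 0 0"

```text
time_s: 12.85
eef_pos: [0.5193, 0.1613, 0.0808]
eef_rot: [0.663, -0.662, -0.249, 0.247]
wrist_force: [-0.1, 6.8, 3.6]
opening: 0.149
```

```bash
python3 -c "
from h import *
pinchk('h13')"
```

```text
t 12.85 pos [0.5193 0.1613 0.0808] psi 0.7165 tilt 0.0026 q [ 0.08  0.32  1.8   0.    1.02 -0.64] F [-0.13  6.81  3.6 ] T [0.899 0.207 0.419] op 0.149
L pin 285.52 215.98 62 R pin 289.15 256.06 252 dial angle -0.849
```

>>> apply_moves:
  plan: "0 0 0 0 0.12 0 0; 0 0 0 0 0.12 0 0; 0 0 0 0 0.11 0 0; 0 0 0 0 0 0 0; 0 0 0 0 0 0 0"

```text
time_s: 13.4
eef_pos: [0.5193, 0.1613, 0.0808]
eef_rot: [0.668, -0.667, -0.235, 0.233]
wrist_force: [-0.4, 6.7, 4.2]
opening: 0.15
```

```bash
python3 -c "
from h import *
pinchk('h14')"
```

```text
t 13.40 pos [0.5193 0.1613 0.0808] psi 0.6744 tilt 0.0027 q [ 0.08  0.32  1.8   0.    1.02 -0.59] F [-0.37  6.75  4.16] T [0.934 0.221 0.31 ] op 0.150
L pin 285.42 215.93 57 R pin 289.15 256.06 246 dial angle -0.891
```

>>> apply_moves:
  plan: "0 0 0 0 0.12 0 0; 0 0 0 0 0.12 0 0; 0 0 0 0 0.11 0 0; 0 0 0 0 0 0 0; 0 0 0 0 0 0 0"

```text
time_s: 13.95
eef_pos: [0.5193, 0.1614, 0.0808]
eef_rot: [0.673, -0.672, -0.221, 0.219]
wrist_force: [0.2, 6.5, 4.0]
opening: 0.149
```

```bash
python3 -c "
from h import *
pinchk('h15')"
```

```text
t 13.95 pos [0.5193 0.1614 0.0808] psi 0.6324 tilt 0.0028 q [ 0.08  0.32  1.8   0.    1.02 -0.55] F [0.22 6.54 3.96] T [0.964 0.211 0.296] op 0.149
L pin 285.35 215.9 71 R pin 289.14 256.08 250 dial angle -0.933
```

View pics/h15.png

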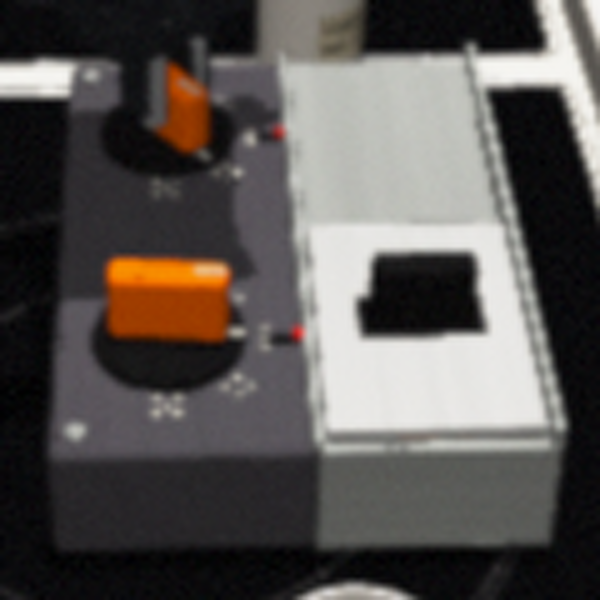

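The pin is at about (278,131), so it has barely moved. I'll take smaller steps now.

>>> apply_moves:
  plan: "0 0 0 0 0.1 0 0; 0 0 0 0 0.1 0 0; 0 0 0 0 0 0 0; 0 0 0 0 0 0 0; 0 0 0 0 0 0 0"

```text
time_s: 14.5
eef_pos: [0.5193, 0.1613, 0.0808]
eef_rot: [0.675, -0.674, -0.213, 0.211]
wrist_force: [-0.7, 7.6, 3.7]
opening: 0.153
```

```bash
python3 -c "
from h import *
pinchk('h16')"
```

```text
t 14.50 pos [0.5193 0.1613 0.0808] psi 0.6084 tilt 0.0027 q [ 0.08  0.32  1.8   0.    1.02 -0.53] F [-0.69  7.57  3.66] T [0.973 0.182 0.309] op 0.153
L pin 285.22 215.73 85 R pin 289.16 256.07 247 dial angle -0.957
```

>>> apply_moves:
  plan: "0 0 0 0 0.1 0 0; 0 0 0 0 0.1 0 0; 0 0 0 0 0 0 0; 0 0 0 0 0 0 0; 0 0 0 0 0 0 0"

```text
time_s: 15.05
eef_pos: [0.5194, 0.1614, 0.0808]
eef_rot: [0.678, -0.677, -0.204, 0.203]
wrist_force: [0.6, 7.4, 3.2]
opening: 0.149
```

```bash
python3 -c "
from h import *
pinchk('h17'); snap('wrist','h17w')"
```

```text
t 15.05 pos [0.5194 0.1614 0.0808] psi 0.5843 tilt 0.0028 q [ 0.08  0.32  1.8   0.    1.02 -0.5 ] F [0.64 7.42 3.25] T [0.926 0.184 0.316] op 0.149
L pin 285.17 215.83 109 R pin 289.13 256.05 252 dial angle -0.981
```

View pics/h17.png

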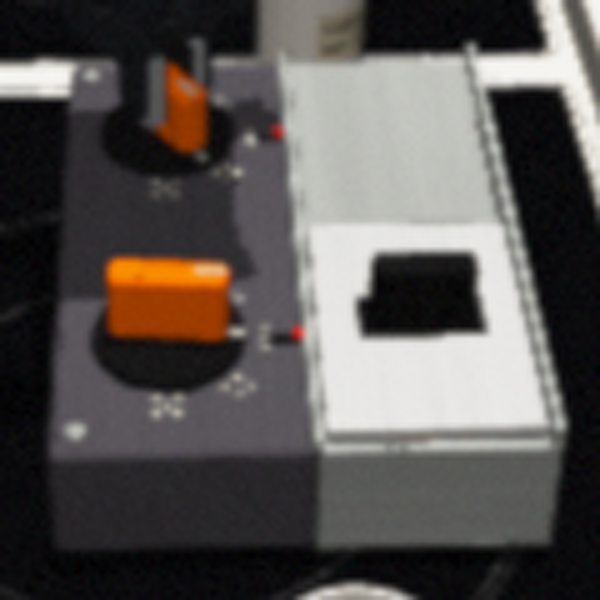

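View pics/h17w.png

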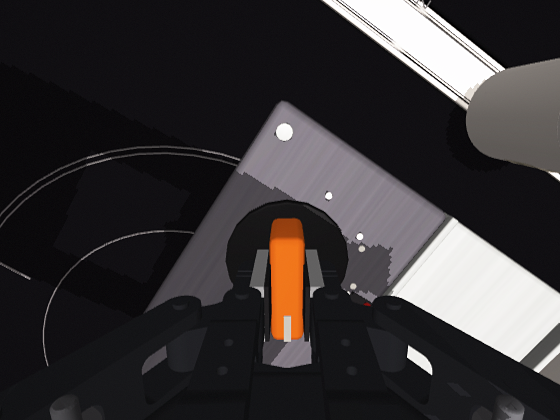

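The left pin is creeping towards the dial, from (280,132) to (277,131) in the side crop. The catch seems to be on the gate's lead-in. Continuing in 0.024 rad steps.

>>> apply_moves:
  plan: "0 0 0 0 0.1 0 0; 0 0 0 0 0.1 0 0; 0 0 0 0 0 0 0; 0 0 0 0 0 0 0; 0 0 0 0 0 0 0"

```text
time_s: 15.65
eef_pos: [0.5194, 0.1614, 0.0808]
eef_rot: [0.68, -0.679, -0.196, 0.195]
wrist_force: [-0.5, 6.8, 3.1]
opening: 0.146
```

```bash
python3 -c "
from h import *
pinchk('h18')"
```

```text
t 15.65 pos [0.5194 0.1614 0.0808] psi 0.5602 tilt 0.0028 q [ 0.08  0.32  1.8   0.    1.02 -0.48] F [-0.48  6.75  3.12] T [0.883 0.169 0.242] op 0.146
L pin 284.9 215.79 90 R pin 289.17 256.05 247 dial angle -1.006
```

>>> apply_moves:
  plan: "0 0 0 0 0.1 0 0; 0 0 0 0 0.1 0 0; 0 0 0 0 0 0 0; 0 0 0 0 0 0 0; 0 0 0 0 0 0 0"

```text
time_s: 16.2
eef_pos: [0.5194, 0.1614, 0.0808]
eef_rot: [0.682, -0.681, -0.188, 0.186]
wrist_force: [-0.0, 6.9, 4.7]
opening: 0.145
```

```bash
python3 -c "
from h import *
pinchk('h19')"
```

```text
t 16.20 pos [0.5194 0.1614 0.0808] psi 0.5362 tilt 0.0029 q [ 0.08  0.32  1.8   0.    1.02 -0.46] F [-0.02  6.94  4.75] T [0.897 0.159 0.224] op 0.145
L pin 284.42 215.79 137 R pin 289.16 256.06 251 dial angle -1.030
```

>>> apply_moves:
  plan: "0 0 0 0 0.1 0 0; 0 0 0 0 0.1 0 0; 0 0 0 0 0 0 0; 0 0 0 0 0 0 0; 0 0 0 0 0 0 0"

```text
time_s: 16.75
eef_pos: [0.5194, 0.1614, 0.0808]
eef_rot: [0.685, -0.683, -0.18, 0.178]
wrist_force: [-0.1, 7.3, 3.7]
opening: 0.147
```

```bash
python3 -c "
from h import *
pinchk('h20')"
```

```text
t 16.75 pos [0.5194 0.1614 0.0808] psi 0.5122 tilt 0.0030 q [ 0.08  0.32  1.8   0.    1.02 -0.43] F [-0.14  7.34  3.65] T [0.866 0.017 0.183] op 0.147
L pin 282.35 215.78 142 R pin 289.14 256.05 244 dial angle -1.054
```

```bash
python3 -c "
from h import *
K=ctrl.get_calibration('side'); a=proj(K,(.56,.161,.057));b=proj(K,(.5515,.161,.057)); print(a,b,b-a)
pinchk('h21'); pinchk('h21s','scene')"
```

```text
[280.9672844  216.82484062] [277.16486221 216.88991413] [-3.80242219  0.06507351]
t 16.80 pos [0.5194 0.1614 0.0808] psi 0.5121 tilt 0.0029 q [ 0.08  0.32  1.8   0.    1.02 -0.43] F [-0.02  7.84  3.  ] T [0.84  0.042 0.207] op 0.149
L pin 282.36 215.79 137 R pin 289.15 256.05 245 dial angle -1.054
t 16.85 pos [0.5194 0.1614 0.0808] psi 0.5121 tilt 0.0030 q [ 0.08  0.32  1.8   0.    1.02 -0.43] F [-0.39  7.88  3.45] T [0.888 0.011 0.217] op 0.147
L pin 278.49 215.5 330 R pin 0.0 0.0 0 dial angle -1.054
```

View pics/h21.png

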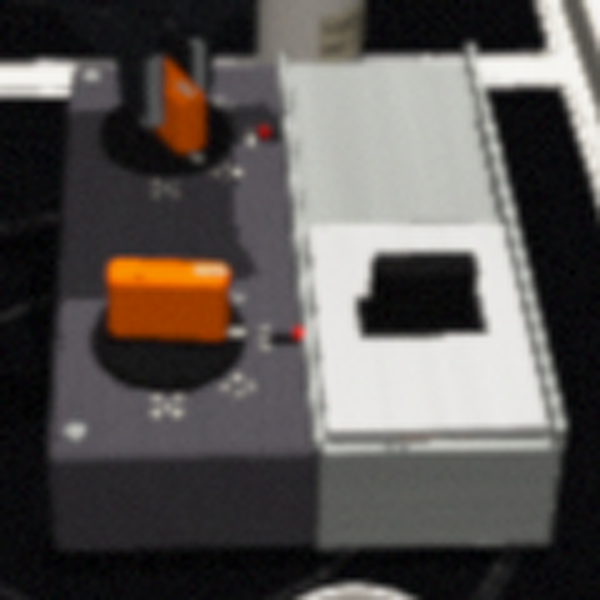

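View pics/h21s.png

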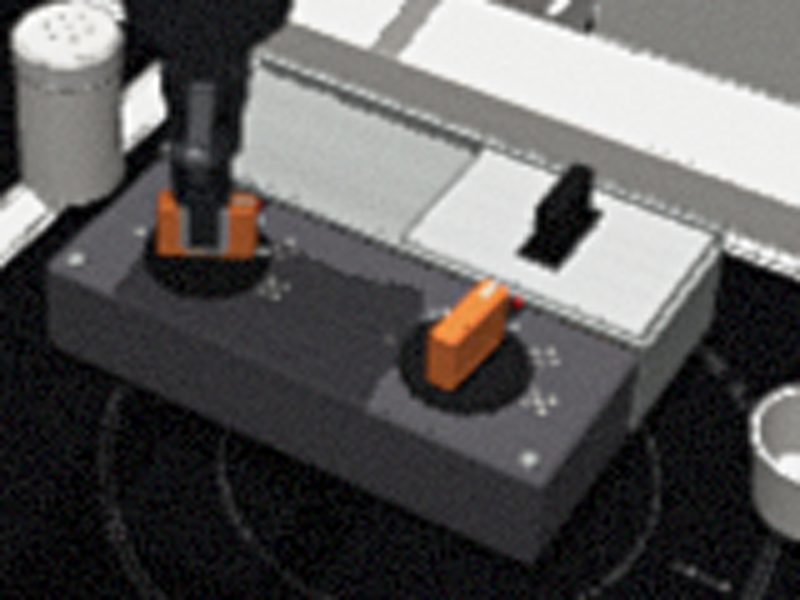

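The pin has jumped to (264,131), about 3.2 of the 3.8 px expected. I'll take a tiny further step to see whether it has fully seated.

>>> apply_moves:
  plan: "0 0 0 0 0.1 0 0; 0 0 0 0 0 0 0; 0 0 0 0 0 0 0; 0 0 0 0 0 0 0; 0 0 0 0 0 0 0"

```text
time_s: 17.4
eef_pos: [0.5195, 0.1614, 0.0808]
eef_rot: [0.686, -0.685, -0.176, 0.174]
wrist_force: [0.1, 7.0, 3.0]
opening: 0.149
```

```bash
python3 -c "
from h import *
pinchk('h22')"
```

```text
t 17.40 pos [0.5195 0.1614 0.0808] psi 0.5001 tilt 0.0030 q [ 0.08  0.32  1.8   0.    1.02 -0.42] F [0.14 6.97 2.95] T [0.876 0.093 0.21 ] op 0.149
L pin 282.39 215.98 106 R pin 289.15 256.06 246 dial angle -1.066
```

>>> apply_moves:
  plan: "0 0 0 0 0.1 0 0; 0 0 0 0 0 0 0; 0 0 0 0 0 0 0; 0 0 0 0 0 0 0; 0 0 0 0 0 0 0"

```text
time_s: 17.95
eef_pos: [0.5195, 0.1614, 0.0808]
eef_rot: [0.687, -0.686, -0.172, 0.17]
wrist_force: [0.2, 7.2, 4.6]
opening: 0.145
```

```bash
python3 -c "
from h import *
pinchk('h23'); pinchk('h23s','scene')"
```

```text
t 17.95 pos [0.5195 0.1614 0.0808] psi 0.4882 tilt 0.0031 q [ 0.08  0.32  1.8   0.    1.02 -0.41] F [0.23 7.23 4.57] T [0.947 0.064 0.257] op 0.145
L pin 282.39 216.06 94 R pin 289.15 256.06 245 dial angle -1.078
t 18.00 pos [0.5194 0.1614 0.0808] psi 0.4883 tilt 0.0030 q [ 0.08  0.32  1.8   0.    1.02 -0.41] F [-0.66  6.41  4.08] T [0.956 0.05  0.287] op 0.152
L pin 278.42 215.2 362 R pin 0.0 0.0 0 dial angle -1.078
```

View pics/h23.png

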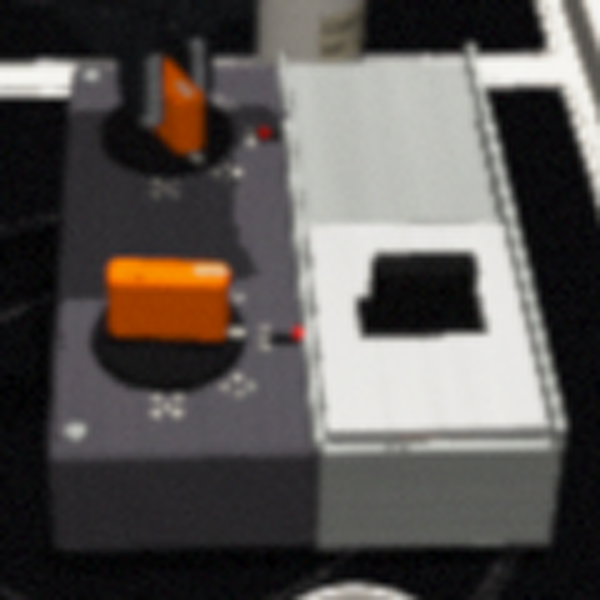

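The pin is steady at (264,131) over the last 0.024 rad while the torque rises a little (0.18→0.26–0.29). The left catch is seated, so I'll stop, let go and rise.

>>> apply_moves:
  plan: "0 0 0 0 0 0 1; 0 0 0 0 0 0 1; 0 0 0 0 0 0 1; 0 -0.8 0 0 0 0 1; 0 -1 0 0 0 0 1"

```text
time_s: 18.55
eef_pos: [0.5165, 0.1592, 0.168]
eef_rot: [0.687, -0.686, -0.168, 0.173]
wrist_force: [1.6, -0.5, -0.2]
opening: 0.974
```

```bash
python3 - <<'E'
from h import *
pinchk('i1')
plan([.518,.0255,.18],np.pi/2-.09,10)
E
```

```text
t 18.55 pos [0.5165 0.1592 0.168 ] psi 0.4868 tilt 0.0070 q [ 0.08  0.19  1.76 -0.    1.2  -0.41] F [ 1.61 -0.53 -0.21] T [ 0.052 -0.048  0.025] op 0.974
L pin 282.18 216.04 28 R pin 289.15 256.06 246 dial angle -1.079
t 18.60 pos [0.5225 0.16   0.1789] psi 0.4874 tilt 0.0095 q [ 0.08  0.18  1.75 -0.    1.21 -0.41] F [5.55 1.86 5.79] T [ 0.043 -0.168 -0.002] op 0.998
10 rows; total d [-0.067  -0.0012 -0.1168] w [ 0.0079 -0.9934  0.006 ]
-0.13 -0.00 -0.23 0.01 -0.83 0.01 1;
-0.16 -0.00 -0.22 0.01 -0.83 0.01 1;
-0.18 -0.00 -0.20 0.01 -0.83 0.01 1;
-0.20 -0.00 -0.18 0.01 -0.83 0.01 1;
-0.21 -0.00 -0.16 0.01 -0.83 0.01 1;
-0.23 -0.00 -0.14 0.01 -0.83 0.01 1;
-0.24 -0.00 -0.12 0.01 -0.83 0.01 1;
-0.25 -0.00 -0.09 0.01 -0.83 0.01 1;
-0.26 -0.00 -0.07 0.01 -0.83 0.01 1;
-0.27 -0.00 -0.04 0.01 -0.83 0.01 1;
```

View pics/i1.png

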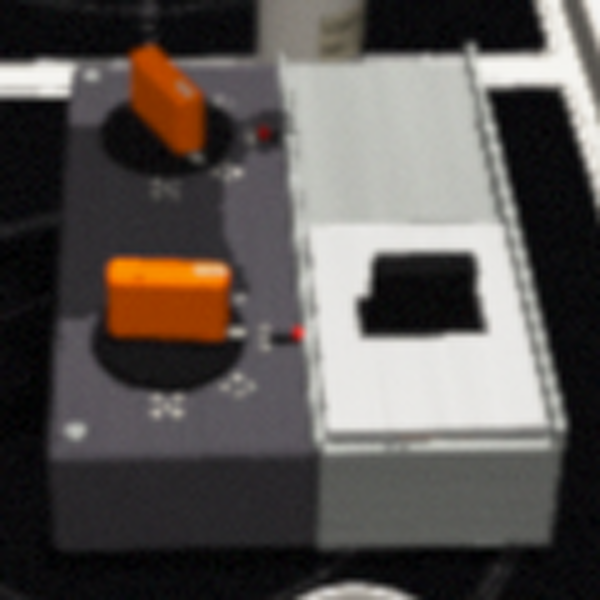

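The left pin stays down at (264,131) after release. Now over to the right dial.

>>> apply_moves:
  plan: "-0.13 0 -0.23 0 -0.83 0 1; -0.16 0 -0.22 0 -0.83 0 1; -0.18 0 -0.2 0 -0.83 0 1; -0.2 0 -0.18 0 -0.83 0 1; -0.21 0 -0.16 0 -0.83 0 1"

```text
time_s: 19.1
eef_pos: [0.5161, 0.0921, 0.1697]
eef_rot: [-0.622, 0.622, 0.336, -0.336]
wrist_force: [0.0, 0.0, -0.5]
opening: 0.996
```

>>> apply_moves:
  plan: "-0.23 0 -0.14 0 -0.83 0 1; -0.24 0 -0.12 0 -0.83 0 1; -0.25 0 -0.09 0 -0.83 0 1; -0.26 0 -0.07 0 -0.83 0 1; -0.27 0 -0.04 0 -0.83 0 1"

```text
time_s: 19.6
eef_pos: [0.5138, 0.0249, 0.1697]
eef_rot: [-0.52, 0.521, 0.479, -0.479]
wrist_force: [0.6, -0.3, 0.8]
opening: 0.999
```

```bash
python3 - <<'E'
from h import *
ctrl.camera('side');ctrl.camera('side');ctrl.camera('side')
st(); im,K=snap('wrist','j_wrist',(150,90,450,315),2.6); st()
np.savez('j.npz',im=im,**{k:K[k] for k in('intrinsics','R','t')})
E
```

```text
t 19.75 pos [0.5139 0.0251 0.1697] psi 1.4795 tilt 0.0001 q [-0.18  0.13  1.83  0.    1.19 -1.66] F [0.6  0.1  0.09] T [-0.036 -0.012 -0.002] op 0.999
t 19.80 pos [0.5139 0.0256 0.1697] psi 1.4797 tilt 0.0002 q [-0.18  0.13  1.83  0.    1.19 -1.66] F [ 0.01  0.05 -0.04] T [ 0.028 -0.005  0.014] op 0.996
```

View pics/j_wrist.png

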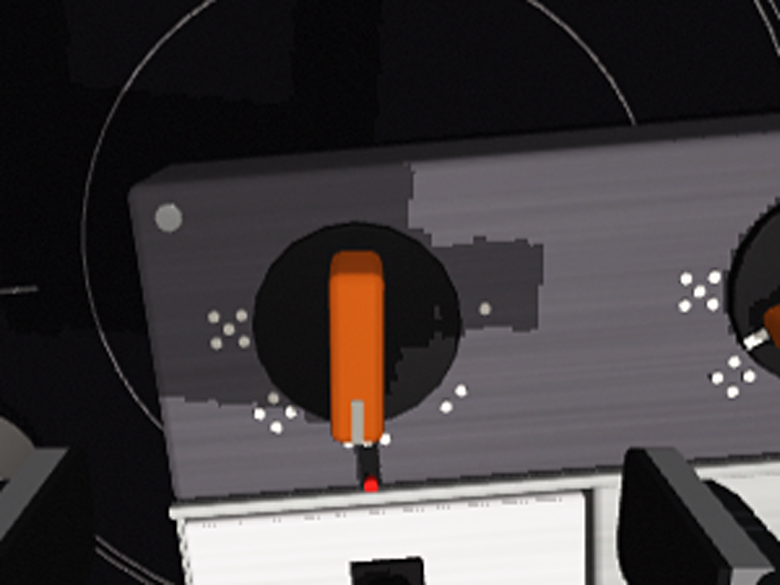

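The right bar is upright and centred at crop column 356 (pixel 287), with its pin at (371,485). Descending to grip.

```bash
python3 - <<'E'
from h import *
z=np.load('j.npz');K={k:z[k] for k in('intrinsics','R','t')}
px=lambda u,v:(150+u/2.6,90+v/2.6)
A=plane(K,px(357,273),.091);B=plane(K,px(356,442),.091);d=B-A;print(A,B,(A+B)/2,np.linalg.norm(d),np.arctan2(d[1],d[0]))
plan([.5185,.0255,.080],np.pi/2-.09,5)
E
```

```text
[0.49519629 0.02726568 0.091     ] [0.54002484 0.02293145 0.091     ] [0.51761057 0.02509856 0.091     ] 0.04503758889349982 -0.09638508068066926
t 19.80 pos [0.5139 0.0256 0.1697] psi 1.4797 tilt 0.0002 q [-0.18  0.13  1.83  0.    1.19 -1.66] F [ 0.01  0.05 -0.04] T [ 0.028 -0.005  0.014] op 0.996
5 rows; total d [ 0.0003  0.0897 -0.0046] w [-0.     -0.0011  0.0002]
0.00 0.36 -0.02 -0.00 -0.00 0.00 1;
0.00 0.36 -0.02 -0.00 -0.00 0.00 1;
0.00 0.36 -0.02 -0.00 -0.00 0.00 1;
0.00 0.36 -0.02 -0.00 -0.00 0.00 1;
0.00 0.36 -0.02 -0.00 -0.00 0.00 1;
```

>>> apply_moves:
  plan: "0 0.45 -0.02 0 0 0 1; 0 0.45 -0.02 0 0 0 1; 0 0.45 -0.02 0 0 0 1; 0 0.35 -0.02 0 0 0 1; 0 0.1 -0.01 0 0 0 1"

```text
time_s: 20.3
eef_pos: [0.5169, 0.0263, 0.0777]
eef_rot: [0.523, -0.521, -0.477, 0.478]
wrist_force: [0.9, -0.1, 0.0]
opening: 1.001
```

>>> apply_moves:
  plan: "0 0 0 0 0 0 0.6; 0 0 0 0 0 0 0.3; 0 0 0 0 0 0 0.2; 0 0 0 0 0 0 0.1; 0 0 0 0 0 0 0"

```text
time_s: 20.8
eef_pos: [0.5188, 0.0249, 0.0806]
eef_rot: [-0.521, 0.522, 0.478, -0.478]
wrist_force: [-6.0, -5.2, 20.2]
opening: 0.148
```

```bash
python3 - <<'E'
from h import *
pinchk('k1')
E
```

```text
t 20.80 pos [0.5188 0.0249 0.0806] psi 1.4834 tilt 0.0015 q [-0.18  0.27  1.87 -0.    1.01 -1.66] F [-6.02 -5.15 20.23] T [-0.75   0.755  0.168] op 0.148
L pin 282.31 215.86 110 R pin 289.16 256.07 245 dial angle -0.082
```

View pics/k1.png

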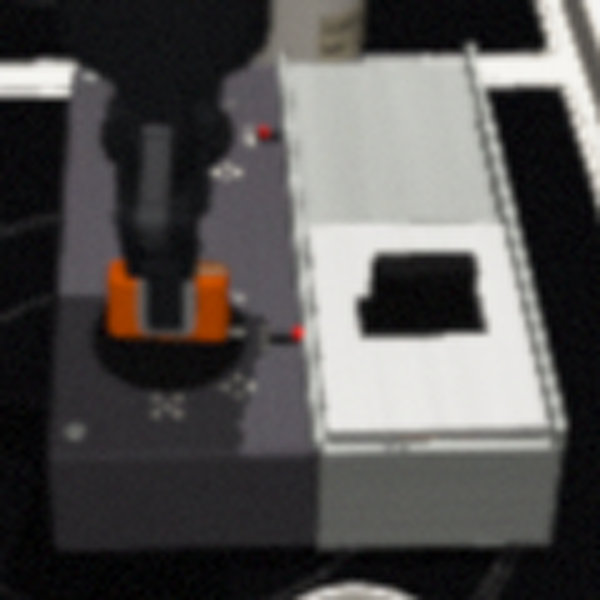

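Gripped; the right pin at (298,333) is still up. Turning counter-clockwise (−wy), coarse to about 0.35 rad.

>>> apply_moves:
  plan: "0 0 0 0 -0.3 0 0; 0 0 0 0 -0.5 0 0; 0 0 0 0 -0.5 0 0; 0 0 0 0 -0.5 0 0; 0 0 0 0 -0.2 0 0"

```text
time_s: 21.35
eef_pos: [0.5188, 0.0248, 0.0807]
eef_rot: [-0.46, 0.461, 0.537, -0.537]
wrist_force: [-2.3, -1.5, 5.9]
opening: 0.152
```

```bash
python3 -c "
from h import *
pinchk('k2')"
```

```text
t 21.35 pos [0.5188 0.0248 0.0807] psi 1.7239 tilt 0.0011 q [-0.18  0.27  1.87 -0.    1.01 -1.9 ] F [-2.3  -1.54  5.95] T [-0.276  0.323 -0.465] op 0.152
L pin 282.29 215.84 113 R pin 289.14 256.06 252 dial angle 0.158
```

>>> apply_moves:
  plan: "0 0 0 0 -0.4 0 0; 0 0 0 0 -0.4 0 0; 0 0 0 0 -0.4 0 0; 0 0 0 0 -0.3 0 0; 0 0 0 0 -0.1 0 0"

```text
time_s: 21.9
eef_pos: [0.5188, 0.0249, 0.0807]
eef_rot: [-0.407, 0.407, 0.578, -0.578]
wrist_force: [-2.5, -1.7, 5.3]
opening: 0.151
```

```bash
python3 -c "
from h import *
pinchk('k3')"
```

```text
t 21.90 pos [0.5188 0.0249 0.0807] psi 1.9150 tilt 0.0010 q [-0.18  0.27  1.87 -0.    1.01 -2.1 ] F [-2.47 -1.68  5.27] T [-0.223  0.385 -0.517] op 0.151
L pin 282.31 215.85 114 R pin 289.17 256.05 249 dial angle 0.349
```

>>> apply_moves:
  plan: "0 0 0 0 -0.12 0 0; 0 0 0 0 -0.12 0 0; 0 0 0 0 -0.11 0 0; 0 0 0 0 0 0 0; 0 0 0 0 0 0 0"

```text
time_s: 22.45
eef_pos: [0.5188, 0.0248, 0.0806]
eef_rot: [-0.395, 0.395, 0.587, -0.586]
wrist_force: [-1.9, -2.0, 5.4]
opening: 0.147
```

```bash
python3 -c "
from h import *
pinchk('k4')"
```

```text
t 22.45 pos [0.5188 0.0248 0.0806] psi 1.9561 tilt 0.0010 q [-0.18  0.27  1.87 -0.    1.01 -2.14] F [-1.86 -2.04  5.38] T [-0.295  0.343 -0.322] op 0.147
L pin 282.3 215.85 116 R pin 289.15 256.05 247 dial angle 0.390
```

>>> apply_moves:
  plan: "0 0 0 0 -0.12 0 0; 0 0 0 0 -0.12 0 0; 0 0 0 0 -0.11 0 0; 0 0 0 0 0 0 0; 0 0 0 0 0 0 0"

```text
time_s: 23.0
eef_pos: [0.5188, 0.0248, 0.0807]
eef_rot: [-0.382, 0.383, 0.595, -0.595]
wrist_force: [-2.1, -1.5, 6.2]
opening: 0.15
```

```bash
python3 -c "
from h import *
pinchk('k5')"
```

```text
t 23.00 pos [0.5188 0.0248 0.0807] psi 1.9981 tilt 0.0011 q [-0.18  0.27  1.87 -0.    1.01 -2.18] F [-2.11 -1.51  6.22] T [-0.184  0.367 -0.381] op 0.150
L pin 282.3 215.86 115 R pin 289.15 256.06 242 dial angle 0.432
```

>>> apply_moves:
  plan: "0 0 0 0 -0.12 0 0; 0 0 0 0 -0.12 0 0; 0 0 0 0 -0.11 0 0; 0 0 0 0 0 0 0; 0 0 0 0 0 0 0"

```text
time_s: 23.55
eef_pos: [0.5188, 0.0248, 0.0807]
eef_rot: [-0.37, 0.37, 0.603, -0.603]
wrist_force: [-2.8, -2.5, 5.9]
opening: 0.149
```

```bash
python3 -c "
from h import *
pinchk('k6')"
```

```text
t 23.55 pos [0.5188 0.0248 0.0807] psi 2.0401 tilt 0.0010 q [-0.18  0.27  1.87 -0.    1.01 -2.22] F [-2.77 -2.46  5.89] T [-0.271  0.386 -0.378] op 0.149
L pin 282.29 215.86 112 R pin 289.16 256.06 250 dial angle 0.474
```

>>> apply_moves:
  plan: "0 0 0 0 -0.12 0 0; 0 0 0 0 -0.12 0 0; 0 0 0 0 -0.11 0 0; 0 0 0 0 0 0 0; 0 0 0 0 0 0 0"

```text
time_s: 24.1
eef_pos: [0.5188, 0.0249, 0.0807]
eef_rot: [-0.357, 0.358, 0.61, -0.61]
wrist_force: [-2.3, -2.0, 5.9]
opening: 0.152
```

```bash
python3 -c "
from h import *
pinchk('k7')"
```

```text
t 24.10 pos [0.5188 0.0249 0.0807] psi 2.0821 tilt 0.0010 q [-0.18  0.27  1.87 -0.    1.01 -2.26] F [-2.26 -1.98  5.87] T [-0.284  0.375 -0.369] op 0.152
L pin 282.34 215.82 113 R pin 289.14 256.06 246 dial angle 0.516
```

>>> apply_moves:
  plan: "0 0 0 0 -0.12 0 0; 0 0 0 0 -0.12 0 0; 0 0 0 0 -0.11 0 0; 0 0 0 0 0 0 0; 0 0 0 0 0 0 0"

```text
time_s: 24.65
eef_pos: [0.5188, 0.0249, 0.0807]
eef_rot: [-0.344, 0.345, 0.618, -0.618]
wrist_force: [-1.0, -1.5, 4.8]
opening: 0.148
```

```bash
python3 -c "
from h import *
pinchk('k8')"
```

```text
t 24.65 pos [0.5188 0.0249 0.0807] psi 2.1241 tilt 0.0010 q [-0.18  0.27  1.87 -0.    1.01 -2.3 ] F [-1.   -1.48  4.83] T [-0.274  0.362 -0.477] op 0.148
L pin 282.31 215.85 115 R pin 289.15 256.05 249 dial angle 0.558
```

>>> apply_moves:
  plan: "0 0 0 0 -0.12 0 0; 0 0 0 0 -0.12 0 0; 0 0 0 0 -0.11 0 0; 0 0 0 0 0 0 0; 0 0 0 0 0 0 0"

```text
time_s: 25.2
eef_pos: [0.5188, 0.0249, 0.0807]
eef_rot: [-0.331, 0.332, 0.625, -0.625]
wrist_force: [-2.2, -2.2, 6.0]
opening: 0.151
```

```bash
python3 -c "
from h import *
pinchk('k9')"
```

```text
t 25.20 pos [0.5188 0.0249 0.0807] psi 2.1662 tilt 0.0010 q [-0.18  0.27  1.87 -0.    1.01 -2.35] F [-2.2  -2.22  5.96] T [-0.26   0.398 -0.405] op 0.151
L pin 282.32 215.85 119 R pin 289.16 256.06 251 dial angle 0.600
```

>>> apply_moves:
  plan: "0 0 0 0 -0.12 0 0; 0 0 0 0 -0.12 0 0; 0 0 0 0 -0.11 0 0; 0 0 0 0 0 0 0; 0 0 0 0 0 0 0"

```text
time_s: 25.75
eef_pos: [0.5188, 0.0248, 0.0807]
eef_rot: [0.318, -0.319, -0.631, 0.631]
wrist_force: [-2.8, -1.4, 6.0]
opening: 0.153
```

```bash
python3 -c "
from h import *
pinchk('k10')"
```

```text
t 25.75 pos [0.5188 0.0248 0.0807] psi 2.2081 tilt 0.0011 q [-0.18  0.27  1.87 -0.    1.01 -2.39] F [-2.76 -1.44  6.  ] T [-0.209  0.362 -0.358] op 0.153
L pin 282.27 215.83 132 R pin 289.15 256.05 249 dial angle 0.642
```

>>> apply_moves:
  plan: "0 0 0 0 -0.12 0 0; 0 0 0 0 -0.12 0 0; 0 0 0 0 -0.11 0 0; 0 0 0 0 0 0 0; 0 0 0 0 0 0 0"

```text
time_s: 26.3
eef_pos: [0.5188, 0.0249, 0.0807]
eef_rot: [0.305, -0.305, -0.638, 0.638]
wrist_force: [-2.4, -1.7, 5.7]
opening: 0.151
```

```bash
python3 -c "
from h import *
pinchk('k11')"
```

```text
t 26.30 pos [0.5188 0.0249 0.0807] psi 2.2501 tilt 0.0009 q [-0.18  0.27  1.87 -0.    1.01 -2.43] F [-2.36 -1.69  5.66] T [-0.279  0.438 -0.38 ] op 0.151
L pin 282.26 215.83 138 R pin 289.16 256.06 246 dial angle 0.684
```

>>> apply_moves:
  plan: "0 0 0 0 -0.12 0 0; 0 0 0 0 -0.12 0 0; 0 0 0 0 -0.11 0 0; 0 0 0 0 0 0 0; 0 0 0 0 0 0 0"

```text
time_s: 26.85
eef_pos: [0.5188, 0.0249, 0.0807]
eef_rot: [0.291, -0.292, -0.644, 0.644]
wrist_force: [-2.2, -1.4, 6.0]
opening: 0.146
```

```bash
python3 -c "
from h import *
pinchk('k12')"
```

```text
t 26.85 pos [0.5188 0.0249 0.0807] psi 2.2920 tilt 0.0010 q [-0.18  0.27  1.87 -0.    1.01 -2.47] F [-2.17 -1.41  6.  ] T [-0.258  0.385 -0.413] op 0.146
L pin 282.49 216.0 51 R pin 289.15 256.07 250 dial angle 0.726
```

View pics/k12.png

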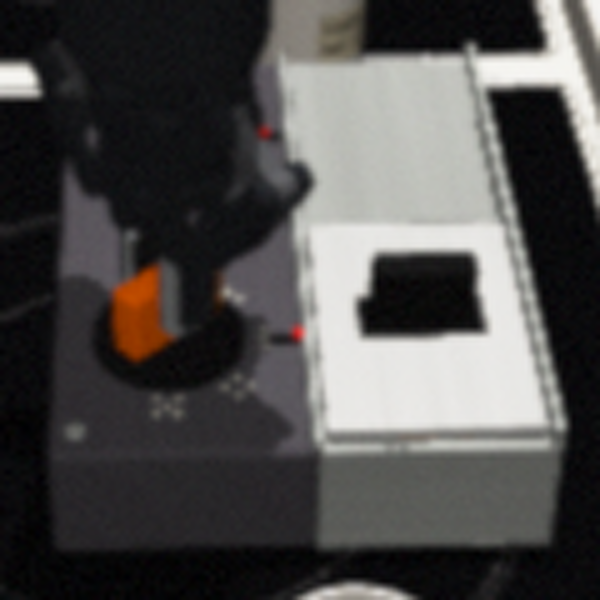

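>>> apply_moves:
  plan: "0 0 0 0 -0.12 0 0; 0 0 0 0 -0.12 0 0; 0 0 0 0 -0.11 0 0; 0 0 0 0 0 0 0; 0 0 0 0 0 0 0"

```text
time_s: 27.4
eef_pos: [0.5188, 0.0249, 0.0807]
eef_rot: [0.277, -0.278, -0.65, 0.65]
wrist_force: [-1.9, -2.0, 6.2]
opening: 0.15
```

```bash
python3 -c "
from h import *
pinchk('k13')"
```

```text
t 27.40 pos [0.5188 0.0249 0.0807] psi 2.3340 tilt 0.0010 q [-0.18  0.27  1.87 -0.    1.01 -2.51] F [-1.93 -1.98  6.19] T [-0.207  0.411 -0.47 ] op 0.150
L pin 283.0 216.0 8 R pin 289.15 256.06 249 dial angle 0.768
```

The right pin at (298,333) is still up and the bar follows the grip.

>>> apply_moves:
  plan: "0 0 0 0 -0.12 0 0; 0 0 0 0 -0.12 0 0; 0 0 0 0 -0.11 0 0; 0 0 0 0 0 0 0; 0 0 0 0 0 0 0"

```text
time_s: 27.95
eef_pos: [0.5188, 0.0249, 0.0807]
eef_rot: [0.264, -0.264, -0.656, 0.656]
wrist_force: [-1.8, -1.6, 6.6]
opening: 0.149
```

```bash
python3 -c "
from h import *
pinchk('k14')"
```

```text
t 27.95 pos [0.5188 0.0249 0.0807] psi 2.3761 tilt 0.0010 q [-0.18  0.27  1.87 -0.    1.01 -2.56] F [-1.81 -1.61  6.58] T [-0.168  0.389 -0.388] op 0.149
L pin 0.0 0.0 0 R pin 289.16 256.06 250 dial angle 0.810
```

>>> apply_moves:
  plan: "0 0 0 0 -0.12 0 0; 0 0 0 0 -0.12 0 0; 0 0 0 0 -0.11 0 0; 0 0 0 0 0 0 0; 0 0 0 0 0 0 0"

```text
time_s: 28.5
eef_pos: [0.5188, 0.0249, 0.0807]
eef_rot: [0.25, -0.251, -0.661, 0.661]
wrist_force: [-1.7, -1.8, 6.3]
opening: 0.149
```

```bash
python3 -c "
from h import *
pinchk('k15')"
```

```text
t 28.50 pos [0.5188 0.0249 0.0807] psi 2.4182 tilt 0.0009 q [-0.18  0.27  1.87 -0.    1.01 -2.6 ] F [-1.7  -1.79  6.27] T [-0.128  0.388 -0.289] op 0.149
L pin 0.0 0.0 0 R pin 289.15 256.06 248 dial angle 0.852
```

>>> apply_moves:
  plan: "0 0 0 0 -0.1 0 0; 0 0 0 0 -0.1 0 0; 0 0 0 0 0 0 0; 0 0 0 0 0 0 0; 0 0 0 0 0 0 0"

```text
time_s: 29.05
eef_pos: [0.5188, 0.0249, 0.0807]
eef_rot: [0.242, -0.243, -0.664, 0.664]
wrist_force: [-2.3, -2.0, 6.1]
opening: 0.15
```

```bash
python3 -c "
from h import *
pinchk('k16')"
```

```text
t 29.05 pos [0.5188 0.0249 0.0807] psi 2.4422 tilt 0.0010 q [-0.18  0.27  1.87 -0.    1.01 -2.62] F [-2.26 -1.96  6.14] T [-0.19   0.411 -0.369] op 0.150
L pin 0.0 0.0 0 R pin 289.14 256.07 247 dial angle 0.876
```

>>> apply_moves:
  plan: "0 0 0 0 -0.12 0 0; 0 0 0 0 -0.12 0 0; 0 0 0 0 -0.06 0 0; 0 0 0 0 0 0 0; 0 0 0 0 0 0 0"

```text
time_s: 29.6
eef_pos: [0.5188, 0.0249, 0.0807]
eef_rot: [0.23, -0.231, -0.669, 0.669]
wrist_force: [-2.2, -1.8, 6.1]
opening: 0.15
```

```bash
python3 -c "
from h import *
pinchk('k17')"
```

```text
t 29.60 pos [0.5188 0.0249 0.0807] psi 2.4781 tilt 0.0010 q [-0.18  0.27  1.87 -0.    1.01 -2.66] F [-2.23 -1.8   6.14] T [-0.188  0.398 -0.366] op 0.150
L pin 0.0 0.0 0 R pin 288.93 256.05 253 dial angle 0.912
```

The right pin has started to creep (289.15→288.93). Fine steps again.

>>> apply_moves:
  plan: "0 0 0 0 -0.12 0 0; 0 0 0 0 -0.12 0 0; 0 0 0 0 -0.06 0 0; 0 0 0 0 0 0 0; 0 0 0 0 0 0 0"

```text
time_s: 30.15
eef_pos: [0.5188, 0.0249, 0.0807]
eef_rot: [0.218, -0.219, -0.673, 0.673]
wrist_force: [-1.2, -1.2, 7.3]
opening: 0.148
```

```bash
python3 -c "
from h import *
pinchk('k18')"
```

```text
t 30.15 pos [0.5188 0.0249 0.0807] psi 2.5142 tilt 0.0010 q [-0.18  0.27  1.87 -0.    1.01 -2.69] F [-1.17 -1.16  7.28] T [-0.226  0.354 -0.345] op 0.148
L pin 0.0 0.0 0 R pin 288.59 256.25 240 dial angle 0.948
```

>>> apply_moves:
  plan: "0 0 0 0 -0.1 0 0; 0 0 0 0 -0.1 0 0; 0 0 0 0 0 0 0; 0 0 0 0 0 0 0; 0 0 0 0 0 0 0"

```text
time_s: 30.7
eef_pos: [0.5188, 0.0249, 0.0807]
eef_rot: [0.21, -0.21, -0.675, 0.675]
wrist_force: [-1.3, -2.0, 5.0]
opening: 0.15
```

```bash
python3 -c "
from h import *
pinchk('k19')"
```

```text
t 30.70 pos [0.5188 0.0249 0.0807] psi 2.5383 tilt 0.0009 q [-0.18  0.27  1.87 -0.    1.01 -2.72] F [-1.35 -1.97  4.96] T [-0.118  0.467 -0.274] op 0.150
L pin 0.0 0.0 0 R pin 288.27 256.13 447 dial angle 0.973
```

>>> apply_moves:
  plan: "0 0 0 0 -0.1 0 0; 0 0 0 0 -0.1 0 0; 0 0 0 0 0 0 0; 0 0 0 0 0 0 0; 0 0 0 0 0 0 0"

```text
time_s: 31.25
eef_pos: [0.5188, 0.0249, 0.0807]
eef_rot: [0.201, -0.202, -0.678, 0.678]
wrist_force: [-3.0, -1.9, 5.2]
opening: 0.149
```

```bash
python3 -c "
from h import *
pinchk('k20')"
```

```text
t 31.25 pos [0.5188 0.0249 0.0807] psi 2.5625 tilt 0.0011 q [-0.18  0.27  1.87 -0.    1.01 -2.74] F [-2.97 -1.85  5.25] T [-0.024  0.289 -0.196] op 0.149
L pin 0.0 0.0 0 R pin 285.37 256.22 428 dial angle 0.997
```

The right pin jumped by 3.8 px, the full 8.5 mm. Stop, let go and rise.

>>> apply_moves:
  plan: "0 0 0 0 0 0 0; 0 0 0 0 0 0 1; 0 0 0 0 0 0 1; 0 0 0 0 0 0 1; 0 -0.7 0 0 0 0 1"

```text
time_s: 31.8
eef_pos: [0.5146, 0.0259, 0.1107]
eef_rot: [0.205, -0.198, -0.677, 0.678]
wrist_force: [-0.5, -0.2, -0.5]
opening: 0.824
```

>>> apply_moves:
  plan: "0 -0.7 0 0 0 0 1; 0 -0.6 0 0 0 0 1; 0 0 0 0 0 0 1; 0 0 0 0 0 0 1; 0 0 0 0 0 0 1"

```text
time_s: 32.3
eef_pos: [0.5174, 0.0255, 0.1785]
eef_rot: [0.202, -0.201, -0.678, 0.678]
wrist_force: [0.9, 0.6, -0.8]
opening: 0.998
```

```bash
python3 - <<'E'
from h import *
pinchk('l1')
plan([.6165,.0275,.18],np.pi/2-.005,15)
snap('scene','l1s',(230,170,390,290),5)
E
```

```text
t 32.30 pos [0.5174 0.0255 0.1785] psi 2.5634 tilt 0.0023 q [-0.18  0.12  1.81  0.    1.21 -2.74] F [ 0.91  0.62 -0.8 ] T [-0.012 -0.031  0.046] op 0.998
L pin 282.32 215.82 117 R pin 285.4 256.2 413 dial angle 0.998
t 32.35 pos [0.5173 0.0255 0.1782] psi 2.5634 tilt 0.0029 q [-0.18  0.12  1.81  0.    1.21 -2.74] F [-0.37  0.33  0.19] T [-0.041  0.027 -0.008] op 1.002
15 rows; total d [-0.082  -0.0021 -0.0559] w [-0.0023  0.9976  0.0019]
-0.11 -0.00 -0.07 -0.00 0.55 0.00 1;
-0.10 -0.00 -0.08 -0.00 0.55 0.00 1;
-0.10 -0.00 -0.09 -0.00 0.55 0.00 1;
-0.09 -0.00 -0.09 -0.00 0.55 0.00 1;
-0.09 -0.00 -0.10 -0.00 0.55 0.00 1;
-0.08 -0.00 -0.11 -0.00 0.55 0.00 1;
-0.07 -0.00 -0.11 -0.00 0.55 0.00 1;
-0.06 -0.00 -0.12 -0.00 0.55 0.00 1;
-0.06 -0.00 -0.12 -0.00 0.55 0.00 1;
-0.05 -0.00 -0.12 -0.00 0.55 0.00 1;
-0.04 -0.00 -0.13 -0.00 0.55 0.00 1;
-0.03 -0.00 -0.13 -0.00 0.55 0.00 1;
-0.02 -0.00 -0.13 -0.00 0.55 0.00 1;
-0.01 -0.00 -0.13 -0.00 0.55 0.00 1;
-0.01 -0.00 -0.13 -0.00 0.55 0.00 1;
```

View pics/l1.png

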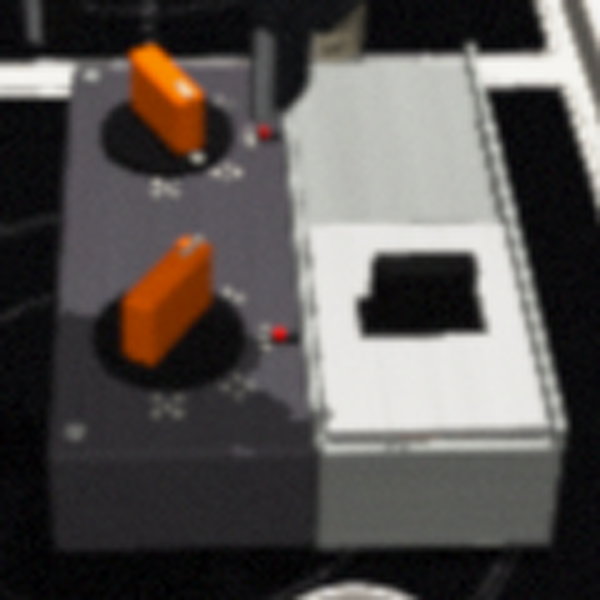

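View pics/l1s.png

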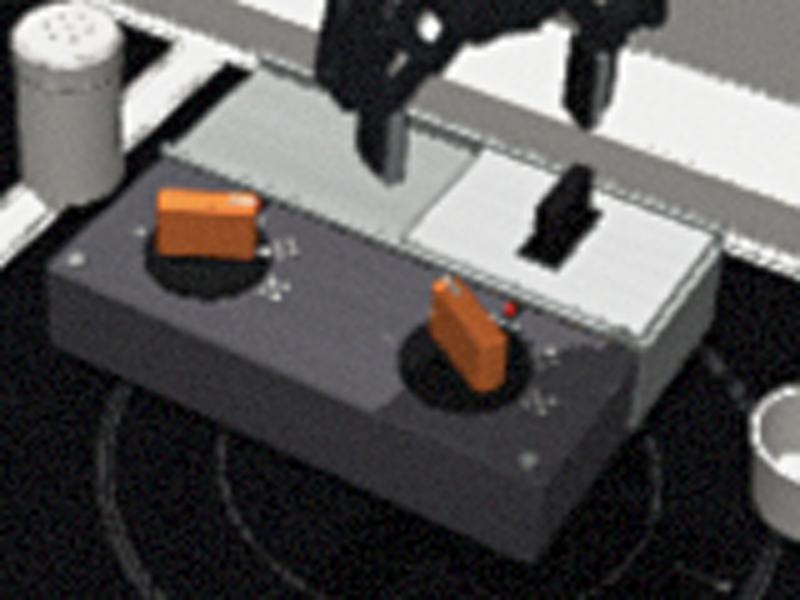

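Both pins are down, left at (264,131) and right at (279,334) in the side crop. Next is the lid handle.

>>> apply_moves:
  plan: "-0.16 0 -0.11 0 0.83 0 1; -0.15 0 -0.12 0 0.83 0 1; -0.14 0 -0.14 0 0.83 0 1; -0.12 0 -0.15 0 0.83 0 1; -0.11 0 -0.16 0 0.83 0 1"

```text
time_s: 32.9
eef_pos: [0.5666, 0.0258, 0.1783]
eef_rot: [0.364, -0.363, -0.606, 0.607]
wrist_force: [-0.1, 0.3, 0.5]
opening: 1.0
```

>>> apply_moves:
  plan: "-0.09 0 -0.18 0 0.83 0 1; -0.07 0 -0.18 0 0.83 0 1; -0.06 0 -0.19 0 0.83 0 1; -0.04 0 -0.2 0 0.83 0 1; -0.02 0 -0.2 0 0.83 0 1"

```text
time_s: 33.4
eef_pos: [0.6165, 0.0262, 0.1782]
eef_rot: [0.503, -0.501, -0.498, 0.499]
wrist_force: [0.1, 0.6, 0.0]
opening: 1.001
```

```bash
python3 - <<'E'
from h import *
ctrl.camera('side');ctrl.camera('side');ctrl.camera('side')
st(); im,K=snap('wrist','m_wrist'); st()
np.savez('m.npz',im=im,**{k:K[k] for k in('intrinsics','R','t')})
print(ctrl.recognise('wrist','lid')[:2])
plan([.617,.0272,.081],np.pi/2-.005,5)
E
```

```text
t 33.55 pos [0.6164 0.0261 0.1784] psi 1.5695 tilt 0.0022 q [-0.15  0.33  1.55 -0.    1.26 -1.72] F [-0.32  0.62 -0.45] T [ 0.059 -0.025 -0.016] op 1.003
t 33.60 pos [0.616  0.0262 0.1785] psi 1.5701 tilt 0.0024 q [-0.15  0.33  1.55 -0.    1.26 -1.72] F [ 0.56 -0.09  0.  ] T [ 0.014 -0.01   0.008] op 0.999
[{'point': [0.6104, 0.0251, 0.0921], 'score': 0.72}]
t 33.65 pos [0.616  0.0262 0.1788] psi 1.5698 tilt 0.0020 q [-0.15  0.33  1.55 -0.    1.26 -1.72] F [ 0.15  0.16 -0.05] T [-0.067  0.011  0.004] op 1.001
5 rows; total d [ 0.001   0.0978 -0.0012] w [-0.002   0.0041  0.0002]
0.00 0.39 -0.00 -0.00 0.01 0.00 1;
0.00 0.39 -0.00 -0.00 0.01 0.00 1;
0.00 0.39 -0.00 -0.00 0.01 0.00 1;
0.00 0.39 -0.00 -0.00 0.01 0.00 1;
0.00 0.39 -0.00 -0.00 0.01 0.00 1;
```

View pics/m_wrist.png

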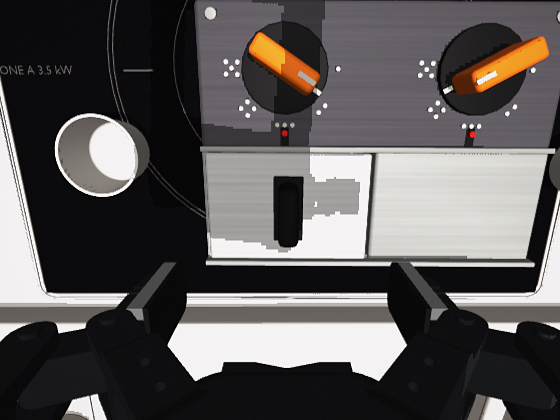

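Wrist view: both red pins, at (284,133) and (472,134), have moved to the dial end. The handle at (288,213) is centred between the jaws.

>>> apply_moves:
  plan: "0 0.45 0 0 0 0 1; 0 0.45 0 0 0 0 1; 0 0.45 0 0 0 0 1; 0 0.45 0 0 0 0 1; 0 0.14 0 0 0 0 1"

```text
time_s: 34.15
eef_pos: [0.6143, 0.0264, 0.0799]
eef_rot: [0.502, -0.499, -0.498, 0.501]
wrist_force: [-1.4, 0.1, 0.2]
opening: 1.001
```

>>> apply_moves:
  plan: "0 0 0 0 0 0 0.6; 0 0 0 0 0 0 0.3; 0 0 0 0 0 0 0.2; 0 0 0 0 0 0 0.1; 0 0 0 0 0 0 0"

```text
time_s: 34.65
eef_pos: [0.6174, 0.0269, 0.0839]
eef_rot: [-0.501, 0.501, 0.5, -0.498]
wrist_force: [-2.8, 9.7, 18.1]
opening: 0.149
```

```bash
python3 - <<'E'
from h import *
st(); snap('side','n1',(230,190,350,310),5); st()
E
```

```text
t 34.65 pos [0.6174 0.0269 0.0839] psi 1.5672 tilt 0.0022 q [-0.15  0.45  1.61  0.    1.08 -1.72] F [-2.79  9.68 18.13] T [ 1.032  0.367 -0.13 ] op 0.149
t 34.70 pos [0.6174 0.027  0.084 ] psi 1.5673 tilt 0.0020 q [-0.15  0.45  1.61  0.    1.08 -1.72] F [0.37 5.12 4.8 ] T [ 0.695  0.144 -0.152] op 0.153
```

View pics/n1.png

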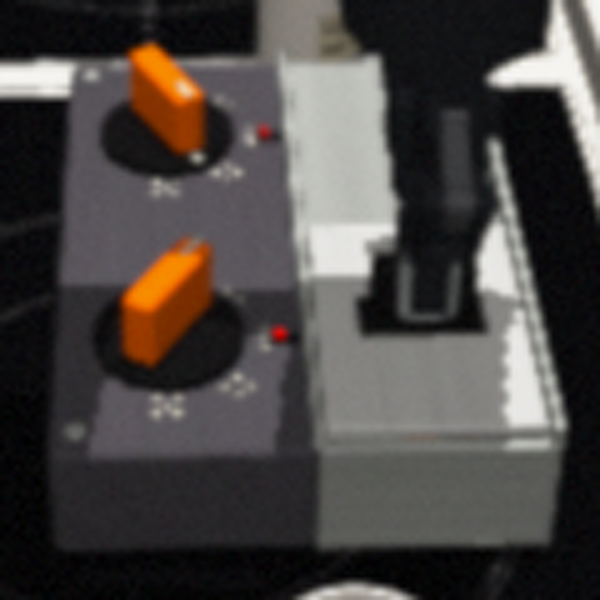

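Handle gripped at (430,290). A gentle 3 mm slide first, to confirm that it's free.

>>> apply_moves:
  plan: "0.02 0 0 0 0 0 0; 0.02 0 0 0 0 0 0; 0.02 0 0 0 0 0 0; 0 0 0 0 0 0 0; 0 0 0 0 0 0 0"

```text
time_s: 35.2
eef_pos: [0.6174, 0.0286, 0.084]
eef_rot: [-0.5, 0.501, 0.499, -0.499]
wrist_force: [-1.7, 0.3, 5.5]
opening: 0.15
```

```bash
python3 -c "
from h import *
st()"
```

```text
t 35.20 pos [0.6174 0.0286 0.084 ] psi 1.5674 tilt 0.0017 q [-0.15  0.45  1.6  -0.    1.08 -1.71] F [-1.68  0.28  5.45] T [-0.207  0.298 -0.138] op 0.150
```

>>> apply_moves:
  plan: "0.02 0 0 0 0 0 0; 0.02 0 0 0 0 0 0; 0.02 0 0 0 0 0 0; 0 0 0 0 0 0 0; 0 0 0 0 0 0 0"

```text
time_s: 35.7
eef_pos: [0.6174, 0.0315, 0.084]
eef_rot: [-0.5, 0.501, 0.499, -0.499]
wrist_force: [-1.6, -1.1, 5.7]
opening: 0.147
```

```bash
python3 -c "
from h import *
st()"
```

```text
t 35.70 pos [0.6174 0.0315 0.084 ] psi 1.5673 tilt 0.0018 q [-0.14  0.45  1.6  -0.    1.08 -1.71] F [-1.61 -1.12  5.74] T [-0.182  0.293 -0.163] op 0.147
```

The lid slides freely (4.5 mm, about 1 N). Opening it.

>>> apply_moves:
  plan: "0.1 0 0 0 0 0 0; 0.2 0 0 0 0 0 0; 0.2 0 0 0 0 0 0; 0.2 0 0 0 0 0 0; 0.2 0 0 0 0 0 0"

```text
time_s: 36.2
eef_pos: [0.6178, 0.0767, 0.084]
eef_rot: [-0.5, 0.502, 0.499, -0.499]
wrist_force: [-0.7, -2.2, 4.6]
opening: 0.145
```

>>> apply_moves:
  plan: "0.2 0 0 0 0 0 0; 0.2 0 0 0 0 0 0; 0.1 0 0 0 0 0 0; 0.1 0 0 0 0 0 0; 0.08 0 0 0 0 0 0"

```text
time_s: 36.7
eef_pos: [0.618, 0.1109, 0.084]
eef_rot: [-0.5, 0.502, 0.5, -0.499]
wrist_force: [0.3, -2.2, 5.8]
opening: 0.147
```

```bash
python3 -c "
from h import *
st()"
```

```text
t 36.70 pos [0.618  0.1109 0.084 ] psi 1.5675 tilt 0.0023 q [-0.01  0.47  1.58 -0.    1.09 -1.58] F [ 0.29 -2.19  5.84] T [-0.312  0.095 -0.103] op 0.147
```

About 11 mm to go. I'll ease up to the stop.

>>> apply_moves:
  plan: "0.06 0 0 0 0 0 0; 0.05 0 0 0 0 0 0; 0.04 0 0 0 0 0 0; 0.03 0 0 0 0 0 0; 0 0 0 0 0 0 0"

```text
time_s: 37.2
eef_pos: [0.6181, 0.12, 0.084]
eef_rot: [-0.5, 0.502, 0.5, -0.499]
wrist_force: [-0.2, -1.2, 5.0]
opening: 0.149
```

```bash
python3 -c "
from h import *
st()"
```

```text
t 37.20 pos [0.6181 0.12   0.084 ] psi 1.5675 tilt 0.0024 q [ 0.    0.47  1.57 -0.    1.09 -1.56] F [-0.16 -1.22  5.03] T [-0.154  0.121 -0.134] op 0.149
```

>>> apply_moves:
  plan: "0.02 0 0 0 0 0 0; 0.02 0 0 0 0 0 0; 0.02 0 0 0 0 0 0; 0 0 0 0 0 0 0; 0 0 0 0 0 0 0"

```text
time_s: 37.7
eef_pos: [0.6181, 0.1221, 0.084]
eef_rot: [-0.5, 0.502, 0.499, -0.499]
wrist_force: [0.2, -2.7, 5.6]
opening: 0.152
```

```bash
python3 -c "
from h import *
st()"
```

```text
t 37.70 pos [0.6181 0.1221 0.084 ] psi 1.5673 tilt 0.0026 q [ 0.01  0.47  1.57 -0.    1.09 -1.56] F [ 0.17 -2.66  5.59] T [-0.6    0.195 -0.134] op 0.152
```

>>> apply_moves:
  plan: "0.02 0 0 0 0 0 0; 0 0 0 0 0 0 0; 0 0 0 0 0 0 0; 0 0 0 0 0 0 0; 0 0 0 0 0 0 0"

```text
time_s: 38.2
eef_pos: [0.6181, 0.1222, 0.084]
eef_rot: [-0.5, 0.502, 0.499, -0.499]
wrist_force: [-1.0, -6.3, 6.2]
opening: 0.149
```

```bash
python3 -c "
from h import *
st()"
```

```text
t 38.20 pos [0.6181 0.1222 0.084 ] psi 1.5671 tilt 0.0034 q [ 0.01  0.47  1.57 -0.    1.09 -1.56] F [-1.   -6.26  6.17] T [-1.11   0.21  -0.104] op 0.149
```

The lid is at its stop (travel 95 mm, force up with no motion). Release and rise.

>>> apply_moves:
  plan: "0 0 0 0 0 0 0.3; 0 0 0 0 0 0 0.6; 0 0 0 0 0 0 1; 0 0 0 0 0 0 1; 0 0 0 0 0 0 1"

```text
time_s: 38.7
eef_pos: [0.617, 0.1243, 0.0826]
eef_rot: [0.501, -0.501, -0.499, 0.499]
wrist_force: [-0.4, -0.0, -0.5]
opening: 0.958
```

>>> apply_moves:
  plan: "0 -0.4 0 0 0 0 1; 0 -0.6 0 0 0 0 1; 0 -0.8 0 0 0 0 1; 0 -0.8 0 0 0 0 1; 0 -0.4 0 0 0 0 1"

```text
time_s: 39.2
eef_pos: [0.6187, 0.1243, 0.2373]
eef_rot: [-0.499, 0.502, 0.501, -0.498]
wrist_force: [0.6, -0.3, 0.4]
opening: 0.997
```

>>> apply_moves:
  plan: "0 0 0.5 0 0 0 1; 0 0 0.5 0 0 0 1; 0 0 0.5 0 0 0 1; 0 0 0.5 0 0 0 1; 0 0 0 0 0 0 1"

```text
time_s: 39.7
eef_pos: [0.5146, 0.1249, 0.2326]
eef_rot: [0.501, -0.5, -0.499, 0.5]
wrist_force: [0.6, -0.1, -0.1]
opening: 0.999
```

```bash
python3 - <<'E'
from h import *
st(); snap('wrist','p_w'); snap('side','p_side',(150,150,430,360),2.8); snap('scene','p_scene',(190,160,430,310),3.3)
for n in ["spice_tin","sauce_cup","timer"]: print(n,ctrl.recognise('scene',n)[:1])
E
```

```text
t 39.70 pos [0.5146 0.1249 0.2326] psi 1.5683 tilt 0.0016 q [ 0.01  0.09  1.73  0.    1.32 -1.55] F [ 0.64 -0.13 -0.05] T [0.04  0.012 0.019] op 0.999
spice_tin [{'point': [0.5771, 0.2762, 0.0639], 'score': 0.76}]
sauce_cup [{'point': [0.595, -0.1191, 0.0236], 'score': 0.63}]
timer [{'point': [0.5752, 0.3971, 0.0279], 'score': 0.57}]
```

View pics/p_w.png

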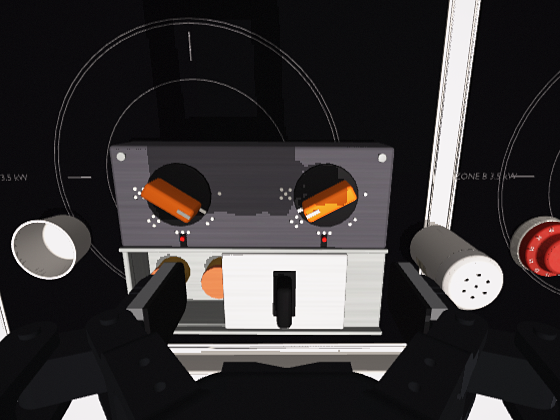

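View pics/p_side.png

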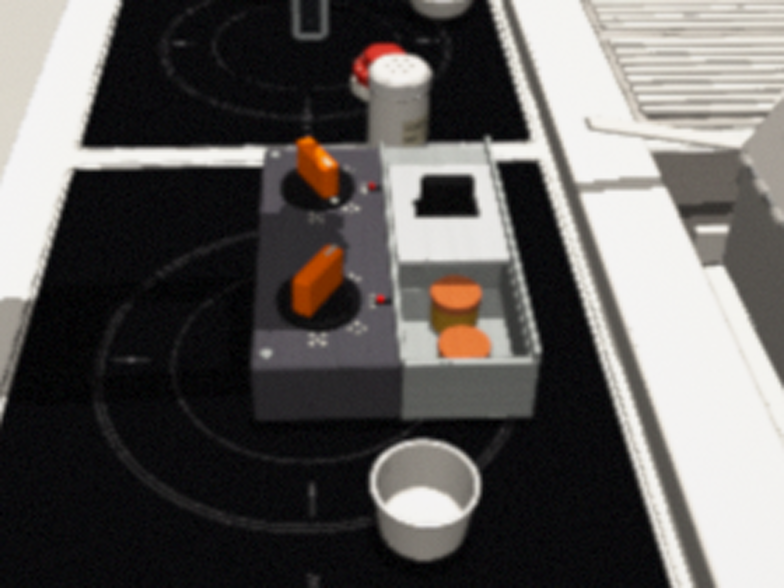

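View pics/p_scene.png

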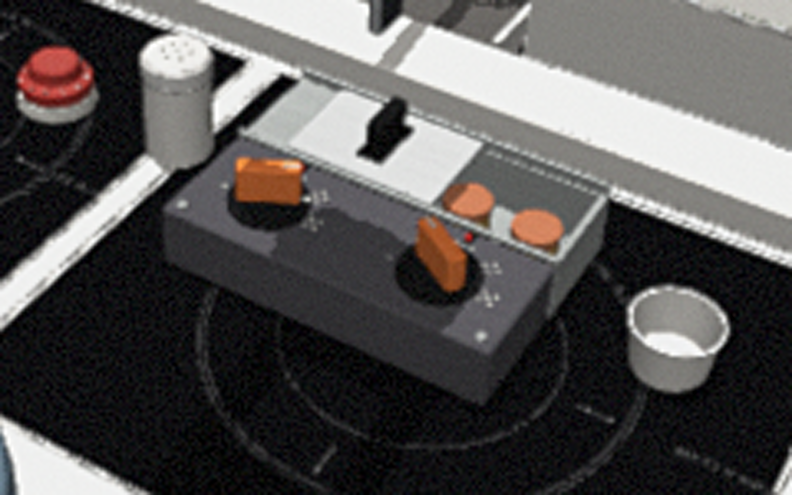

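The lid is open with the recess exposed: handle at (283,290) in the wrist view, computed y ≈ 0.123 m against 0.122 m expected. Both pins are down, the bystanders haven't moved and the gripper is clear. Handing in.

```bash
python3 -c "
from h import *
st(); print(ctrl.hand_in())"
```

```text
t 40.00 pos [0.5179 0.1243 0.2328] psi 1.5672 tilt 0.0004 q [ 0.01  0.09  1.72 -0.    1.32 -1.55] F [ 0.12 -0.31  0.26] T [-0.011  0.002 -0.066] op 1.004
the job is handed in; nothing more can be done
None
```

The strong box is unlocked and its lid is fully open. I handed the job in at 40 s with the gripper open and well clear of everything.

- **Left dial:** I turned it clockwise from about +0.28 rad until its pin dropped at −1.05. I then went on to −1.08 to check that the pin stayed put. The pin's measured shift was 3.1 px, a little short of the 3.8 px expected. It was partly hidden before it dropped, and the later wrist view shows both pins equally far along.
- **Right dial:** I turned it counter-clockwise from −0.09 to +1.00 rad and stopped when its pin jumped. The shift was 3.8 px, the full 8.5 mm.
- **Force on the dials:** the wrist torque while turning never read above about 0.52 N m, close to the 0.4 N m drag.
- **Lid:** I tested it gently first and it moved freely. I then slid it about 95 mm until it stopped moving and the force rose to about 6 N.

In the last pictures both pins are down, the lid is still open after release and the recess is exposed. The tin, cup and timer are within about 4 mm of where they were first measured, which is the accuracy of that measurement. No check failed. The dial positions first read from the outside cameras were about 7 mm off the wrist camera's, and the wrist values proved right when gripping.

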